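# Roll down the last cap strip and set the shaker

### The job

The tube rack is waiting in the shaker, but the cap strip along its front edge (next to the dial) is only laid on: roll it down firmly with the hand roller until all twelve caps are fully home, level with the rows behind, without touching the rack or its caps with the gripper. Put the roller back on its rest the way it sat, upright, and turn the shaker's speed dial to the one long mark on its scale. Leave everything else on the bench where it is.

Things in the scene. Friction and masses are not known exactly. Their poses are not given: they have to be found in the camera images.
- roller: hand roller, 0.27 kg: light grey flat-sided grip block 26 (x) x 84 (y) x 38 mm at z 31 to 69 mm (grip it across x, 50 mm above the axle), on a steel plate 40 x 90 x 4 mm (z 27 to 31), below it a fork 40 mm wide with one wheel that rolls along y. Origin: centre of the axle; z up. Same both ways round. It starts upright in its rest, wheel hanging free
- roller_wheel (a joint): turn of the roller's wheel on its axle (rad, 0 at the start, no stops, turns easily); wheel 34 mm diameter, 30 mm wide along the roller's x, its lowest line 17 mm below the axle
- stand: the roller's rest, fixed: grey base 64 (x) x 116 (y) x 8 mm, two walls (10 mm thick, 50 mm wide, at y = -36 and +36 mm, tops 56 mm above the bench) that carry the ends of the roller's steel plate, the wheel hanging between them. Origin: centre of underside. Seated, the roller's y lies along this y, its axle 29 mm above this origin
- shaker: plate shaker, fixed, switched off: white housing 270 (x) x 200 (y) x 90 mm high; the dial is on its front deck (-x end), the tube rack in the nest at its rear (+x end). Origin: centre of underside
- rack: tube rack held fast in the shaker, 85.5 (x) x 127.8 (y) mm, its top 112 mm above the bench (origin: on its underside, 70 mm above the bench). Eight rows of twelve tubes along y. Seven rows have seated strips of white caps, tops 116 mm above the bench; the row at the front edge (-x, nearest the dial) carries the strip to be seated
- strip_mid (a point): middle of the front-edge row, at the height its cap tops must reach (116 mm above the bench, level with the other rows). The strip runs along y: twelve caps 9 mm apart, centres at y = -49.5 to +49.5 mm; 8 mm wide (x). The next row, already seated, lies 9 mm to +x
- speed_grip (a point): on the axis of the speed dial, at the height to grip its bar (127 mm above the bench). Dial: black disc 44 mm diameter, 14 mm high, with an upright bar 42 mm long, 14 mm thick, top 7 mm above this point; axis vertical. The frame turns with the dial: the bar lies along x, its pointer end (white line) points to -x
- speed (a joint): angle of the speed dial (rad), 0 at the first mark of its scale, growing clockwise seen from above, stops at 0 and 4.71. Eleven marks 27 degrees apart stand on the deck round it, 36 to 42 mm from its axis; only the seventh is long and thick (14 x 5 mm): the pointer is at it when the value is 2.827. Friction about 0.04 Nm; stays where it is left
- cap1 (a joint): how far cap 1 of the front strip is pressed in (m): 0 standing proud, 0.005 fully home; cap at y = -49.5 mm from strip_mid. Each cap starts 4 to 5 mm proud, slides straight down against about 4 N of friction (the wheel bears on two or three at a time: 10 to 15 N on the roller) and stays down
- cap2 (a joint): how far cap 2 of the front strip is pressed in (m): 0 standing proud, 0.005 fully home; cap at y = -40.5 mm from strip_mid
- cap3 (a joint): how far cap 3 of the front strip is pressed in (m): 0 standing proud, 0.005 fully home; cap at y = -31.5 mm from strip_mid
- cap4 (a joint): how far cap 4 of the front strip is pressed in (m): 0 standing proud, 0.005 fully home; cap at y = -22.5 mm from strip_mid
- cap5 (a joint): how far cap 5 of the front strip is pressed in (m): 0 standing proud, 0.005 fully home; cap at y = -13.5 mm from strip_mid
- cap6 (a joint): how far cap 6 of the front strip is pressed in (m): 0 standing proud, 0.005 fully home; cap at y = -4.5 mm from strip_mid
- cap7 (a joint): how far cap 7 of the front strip is pressed in (m): 0 standing proud, 0.005 fully home; cap at y = +4.5 mm from strip_mid
- cap8 (a joint): how far cap 8 of the front strip is pressed in (m): 0 standing proud, 0.005 fully home; cap at y = +13.5 mm from strip_mid
- cap9 (a joint): how far cap 9 of the front strip is pressed in (m): 0 standing proud, 0.005 fully home; cap at y = +22.5 mm from strip_mid
- cap10 (a joint): how far cap 10 of the front strip is pressed in (m): 0 standing proud, 0.005 fully home; cap at y = +31.5 mm from strip_mid
- cap11 (a joint): how far cap 11 of the front strip is pressed in (m): 0 standing proud, 0.005 fully home; cap at y = +40.5 mm from strip_mid
- cap12 (a joint): how far cap 12 of the front strip is pressed in (m): 0 standing proud, 0.005 fully home; cap at y = +49.5 mm from strip_mid
- tip_box: bystander: closed pipette-tip box 83 x 122 x 70 mm (origin: centre of underside)
- reagent: bystander: amber bottle, 60 mm diameter, 120 mm tall (origin: centre of underside)
- jar: bystander: white jar with black lid, 68 mm diameter, 66 mm tall (origin: centre of underside)
- marker: bystander: marker pen 135 x 15 mm lying on the bench (origin: middle of its underside)
Things that resemble listed ones, but are neither listed nor needed, are in the scene too. There is more than one size of the roller; the one meant has the size given above.

How it is judged:
By the outcome, as a careful person would: the job done as asked, in the order asked, and still so for the second after the job is handed in, with the robot touching nothing.
It also fails if it takes over 64 s, if anything falls off the work surface, if the arm or the gripper's body presses on something with over 40 N, if the wrist force passes 120 N, or if a joint passes its speed limit or range.

### The arm

A 6-joint arm with a two-finger parallel gripper is mounted at the origin on the work surface. World frame = base frame: x ahead of the robot, y to its left, z up, the work surface at z = 0. Lengths are in mm, angles in rad, forces in N, time in s.
With the tool pointing down it reaches from about 350 to 925 mm from the base axis. Payload 6.4 kg.
Tool frame: the origin (TCP) lies midway between the tips of the shut fingers; the grasp point (between the pads) lies 19 mm behind it; x points along the fingers, y is the direction in which the jaws open and shut, and the axes are right-handed (so a half turn about x gives the same grasp; the last joint's range is limited). The gripper opens to 85 mm and grips with 20 to 120 N. Pads are 22 mm wide; open, the fingers measure 114 mm over their backs; the gripper's body (76 mm by 85 mm) begins 54 mm behind the grasp point. The pads swing forward as they close: fully open they stand 13 mm farther back than shut.
Start: joints at [-1.277, 0.245, 1.558, -0, 1.339, -0.174], TCP at [293.107, -580.174, 231.29] pointing down, gripper open.
Joint ranges: [-3.13, 3.13], [-1.02, 2.26], [0.13, 2.54], [-0.95, 4.09], [0.21, 2.88], [-2.74, 2.74]. Speed limits (rad/s): [2.57, 2.57, 3.14, 3.14, 3.14, 3.14].

### API

Orientations are given as a unit quaternion [x, y, z, w].
In Python, from rig import telemetry, camera, job gives the robot as it stands. The module is installed in compiled form; this text tells all that it offers.
- The arm moves only by the tool play_rows, never from a script. Its argument "increments" is text: rows parted by semicolons, each of 7 numbers parted by spaces: the shift along the tool's x, y, z in m, then the turn, a rotation vector about the tool's x, y, z in degrees, then the opening, from 0 (shut) to 1 (fully open). A call has exactly 10 rows; each row shifts and turns the commanded pose from where the row before left it, along the tool's axes as they then stand; what a row does not reach is not made up. A row lasts 1/10 s, in which the tool goes at most 50 mm and 8.59 degrees, less where a joint would pass 70% of its speed; a pose out of reach is approached as far as the arm can. A call is refused whole if a number of a shift passes 0.05 or a number of a turn 8.59, either way. A call with a gripper value outside its range is refused whole. The fingers move at their own pace and stop on an object; "newtons" is the grip in N (left out, the last holds). Time passes only in rows, so rows that do not move let the fingers close, or fill a call up. It gives the time, the measured TCP pose, the force and the opening at its end, in the units of the state.
- telemetry.sense(): the state, without advancing time (a new reading comes with each control period).
- camera(name): name is "side" or "top"; returns a dict with "image" (400x640x3 uint8, blue, green, red), "vertical_fov" (degrees; the focal length in pixels is half the picture's height over the tangent of half this angle, whatever the lens; pixels are square), "cx", "cy" (the principal point, pixels), "view" (4x4, takes a point from world to camera coordinates). Camera axes: x right, y down, z forward; pixel columns grow to the right and rows downward; lengths in mm; the calibration is good to about 2 mm. A picture is of the moment at which its call begins. There is no depth.
- job.close_job(): hands the job in, once; it reports no verdict.
The state is a dict: "time": time; "qpos": joint angles; "joint_velocities": joint speeds; "joint_torque": joint torques, N m; "tool_pos": TCP position; "orientation": TCP orientation; "force": force on the tool from outside, world axes, zero at the start; "ft_torque": the same for the moment, N m; "finger_gap": finger opening in mm.
Only numpy, scipy, OpenCV 4.12 (cv2) and the standard library are available. Lean on these libraries where they do the work, as an engineer would, in place of code of your own. Each camera call takes 0.05 s, during which the arm holds its last target.

## Working session

There is one attempt and no reset: what is moved stays moved. The work goes in short steps, Python scripts to look and compute and a tool call to move; the robot and the scene stay as the last step left them, time stands still between calls to the robot, and variables do not carry over. Pictures are saved under pics/ and viewed, and the job is handed in when it is done.

Besides the shell and the picture viewer there is one more tool, called after "Emit:" in YAML: its name, and indented under it one key for each argument. play_rows: Moves the arm, as the interface text tells. Its arguments: {"type":"object","properties":{"increments":{"type":"string"},"newtons":{"type":"number"}},"required":["increments"]}

```bash
mkdir -p pics; ls; python3 - <<'E'
from rig import telemetry,camera
import cv2
print(telemetry.sense())
for n in("side","top"):
    c=camera(n);cv2.imwrite(f"pics/{n}0.png",c["image"])
    print(n,c["vertical_fov"],c["cx"],c["cy"],c["view"])
E
```

```text
pics
{'time': 0.0, 'qpos': array([-1.27711813e+00,  2.45841537e-01,  1.55899573e+00, -4.33358913e-05,
        1.33868622e+00, -1.74114292e-01]), 'joint_velocities': array([ 0.00028909,  0.00079303,  0.00076553, -0.00042878,  0.00017123,
       -0.00042135]), 'joint_torque': array([ 8.92314056e-04, -4.29502738e+01, -3.26125968e+01, -1.10843487e-04,
        5.37902044e-03, -1.05883029e-05]), 'tool_pos': array([ 292.92204265, -579.64088135,  230.17257581]), 'orientation': array([-0.68779599, -0.16456964,  0.68790732, -0.16320856]), 'force': array([ 0.93270997,  0.67513685, -0.30157429]), 'ft_torque': array([ 0.02484808, -0.03454543,  0.01078884]), 'finger_gap': 85.22312657536467}
side 46.058282367459604 321.1283887330401 201.29353900846743 [[-8.74026999e-01 -4.85521239e-01 -1.85992441e-02  5.41937554e+02]
 [-2.83101541e-01  5.39998267e-01 -7.92625630e-01  2.46360183e+02]
 [ 3.94880137e-01 -6.87510725e-01 -6.09424876e-01  1.28582938e+03]
 [ 0.00000000e+00  0.00000000e+00  0.00000000e+00  1.00000000e+00]]
top 45.457330485426546 314.135331903566 196.93163444710942 [[-5.33457049e-04 -9.99875785e-01 -1.57521660e-02  3.08813819e+01]
 [-9.90693245e-01  2.67249396e-03 -1.36087297e-01  6.03947948e+02]
 [ 1.36112491e-01  1.55329677e-02 -9.90571611e-01  1.23614061e+03]
 [ 0.00000000e+00  0.00000000e+00  0.00000000e+00  1.00000000e+00]]
```

View pics/side0.png

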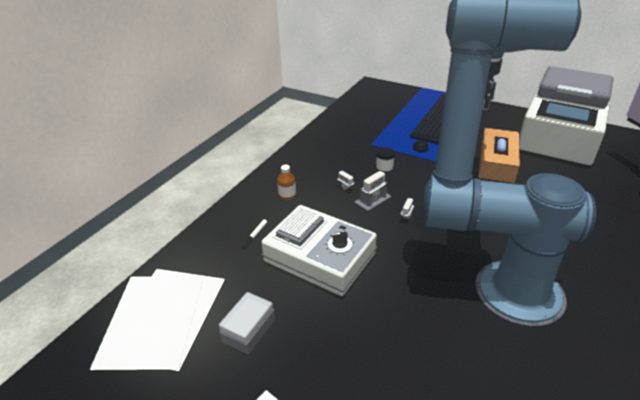

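View pics/top0.png

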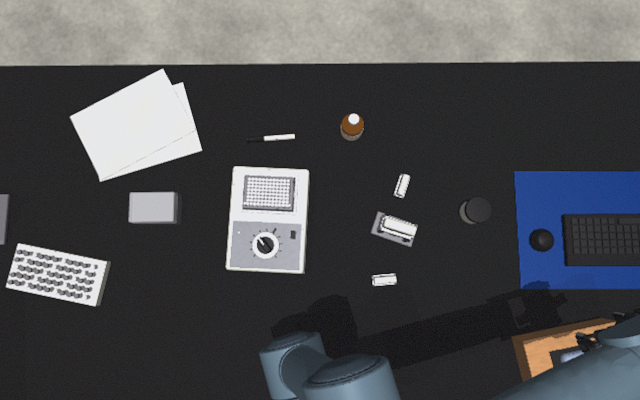

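```bash
python3 - <<'E'
import cv2,numpy as np
t=cv2.imread("pics/top0.png");s=cv2.imread("pics/side0.png")
a=cv2.resize(t[160:280,220:312],None,fx=5,fy=5,interpolation=cv2.INTER_CUBIC)
b=cv2.resize(t[165:295,360:430],None,fx=4.6,fy=4.6,interpolation=cv2.INTER_CUBIC)
b=b[:600];a=a[:598]
cv2.imwrite("pics/ct0.png",np.hstack([a[:598],b[:598]])[:, :800])
a=cv2.resize(s[195:300,255:385],None,fx=4.5,fy=4.5,interpolation=cv2.INTER_CUBIC)
cv2.imwrite("pics/cs0.png",a)
cv2.imwrite("pics/cs1.png",cv2.resize(s[160:230,325:425],None,fx=8,fy=8,interpolation=cv2.INTER_CUBIC))
E
```

```text
(no output)
```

View pics/ct0.png

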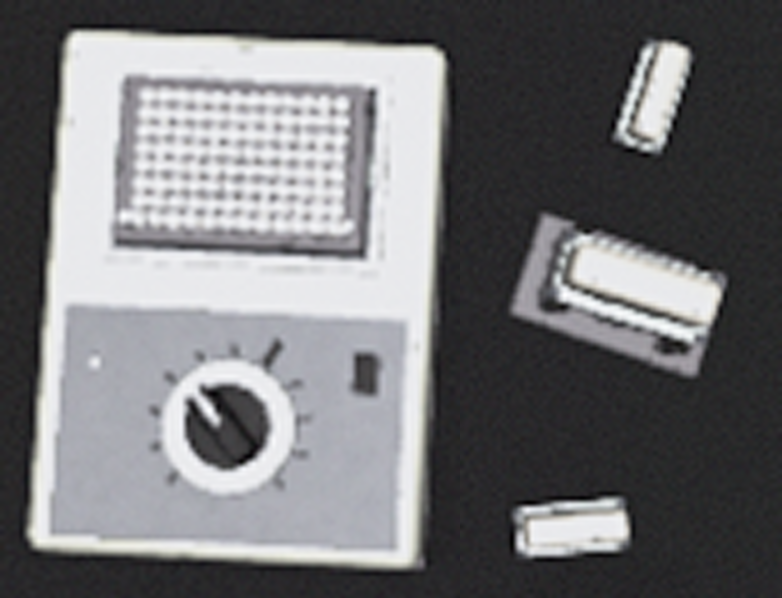

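View pics/cs0.png

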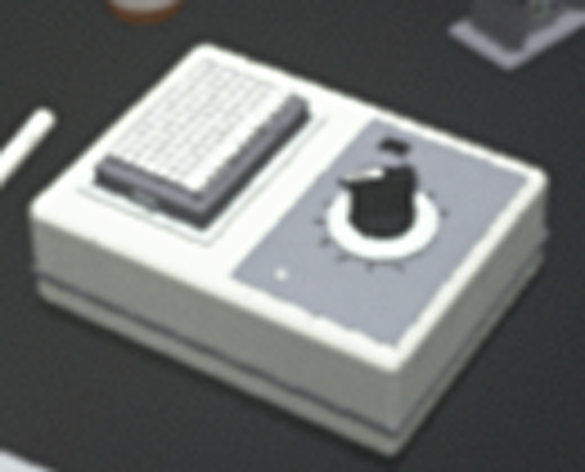

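View pics/cs1.png

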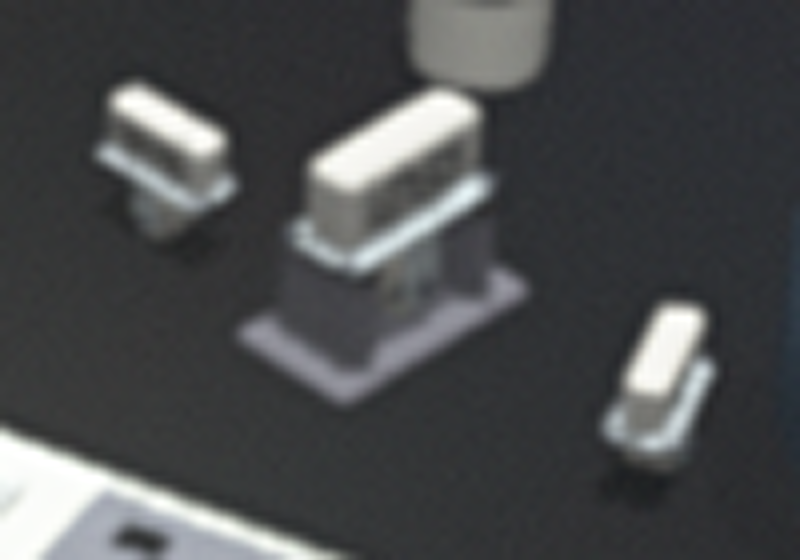

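```bash
cat > h.py <<'E'
import numpy as np,cv2
from scipy.optimize import minimize
from scipy.spatial.transform import Rotation as R
def P(c,p):
    p=np.atleast_2d(np.asarray(p,float));q=p@c["view"][:3,:3].T+c["view"][:3,3]
    f=200/np.tan(np.radians(c["vertical_fov"]/2))
    return np.c_[f*q[:,0]/q[:,2]+c["cx"],f*q[:,1]/q[:,2]+c["cy"]]
def back(c,uv,z):
    f=200/np.tan(np.radians(c["vertical_fov"]/2))
    d=np.array([(uv[0]-c["cx"])/f,(uv[1]-c["cy"])/f,1.]);Rm=c["view"][:3,:3]
    o=-Rm.T@c["view"][:3,3];d=Rm.T@d;return o+d*(z-o[2])/d[2]
def rect(cx,cy,w,h,z):
    return np.array([[cx-w/2,cy-h/2,z],[cx+w/2,cy-h/2,z],[cx+w/2,cy+h/2,z],[cx-w/2,cy+h/2,z]])
def circ(cx,cy,r,z,n=24):
    a=np.linspace(0,2*np.pi,n,endpoint=False);return np.c_[cx+r*np.cos(a),cy+r*np.sin(a),np.full(n,z)]
def box(cx,cy,w,h,z0,z1,it,isd):
    a=rect(cx,cy,w,h,z0);b=rect(cx,cy,w,h,z1)
    return [("hull",np.vstack([a,b]),isd),("poly",b,it)]
def cyl(cx,cy,r,z0,z1,it,isd):
    return [("hull",np.vstack([circ(cx,cy,r,z0),circ(cx,cy,r,z1)]),isd),("poly",circ(cx,cy,r,z1),it)]
def render(c,prims,pose,roi,bg,S=6,blur=0.6):
    x,y,yaw=pose;u0,v0,u1,v1=roi
    im=np.full(((v1-v0)*S,(u1-u0)*S),float(bg),np.float32);cs,sn=np.cos(yaw),np.sin(yaw)
    for k,p,i in prims:
        w=np.c_[x+cs*p[:,0]-sn*p[:,1],y+sn*p[:,0]+cs*p[:,1],p[:,2]]
        q=(P(c,w)-[u0-.5,v0-.5])*S-.5
        q=np.round(q*16).astype(np.int32)
        if k=="hull": q=cv2.convexHull(q.reshape(-1,1,2))
        cv2.fillPoly(im,[q.reshape(-1,1,2)],float(i),shift=4)
    im=cv2.resize(im,None,fx=1/S,fy=1/S,interpolation=cv2.INTER_AREA)
    return cv2.GaussianBlur(im,(0,0),blur)
def fit(c,prims,p0,roi,bg,steps=(6,6,.06)):
    u0,v0,u1,v1=roi;g=cv2.cvtColor(c["image"],cv2.COLOR_BGR2GRAY)[v0:v1,u0:u1].astype(float).ravel()
    def cost(p):
        return -np.corrcoef(render(c,prims,p,roi,bg).ravel(),g)[0,1]
    best=None
    for k in range(6):
        rng=np.random.RandomState(k);s=np.asarray(steps);x0=np.asarray(p0)+(rng.uniform(-1,1,3)*s if k else 0)
        r=minimize(cost,x0,method="Nelder-Mead",options=dict(initial_simplex=np.vstack([x0]+[x0+s*e for e in np.eye(3)]),xatol=1e-3,fatol=1e-6,maxiter=300))
        if best is None or r.fun<best.fun:best=r
    return best.x,-best.fun
def show(c,prims,p,roi,bg,fn,s=6):
    u0,v0,u1,v1=roi;g=cv2.cvtColor(c["image"],cv2.COLOR_BGR2GRAY)[v0:v1,u0:u1]
    r=np.clip(render(c,prims,p,roi,bg),0,255).astype(np.uint8)
    o=np.hstack([g,r]);k=min(s,800/o.shape[1],600/o.shape[0])
    cv2.imwrite(fn,cv2.resize(o,None,fx=k,fy=k,interpolation=cv2.INTER_CUBIC))
# models
rack=[*box(0,0,85.5,127.8,90,112,110,85)]
for i in range(8):
    for j in range(12):
        z=116 if i else 120.5
        rack+=[("poly",circ(-31.5+9*i,-49.5+9*j,3.6,z,12),245)]
stand=box(0,0,64,116,0,8,125,110)+box(0,-36,50,10,8,56,70,60)+box(0,36,50,10,8,56,70,60)+box(0,0,40,90,56,60,225,190)+box(0,0,26,84,60,98,240,160)
shaker=box(0,0,270,200,0,90,238,200)
dial=[("poly",circ(0,0,32,92),240)]+cyl(0,0,22,90,104,35,30)+box(0,0,42,14,104,134,40,30)+[("poly",rect(-13,0,16,3,134.5),235)]
E
python3 - <<'E'
from h import *
from rig import camera
import pickle
C={n:camera(n) for n in("top","side")};pickle.dump(C,open("c0.pkl","wb"))
t=C["top"]
for n,uv,z in(("rack",(268.5,193),112),("stand",(394,229),8),("dial",(265,244),120),("shcentre",(268,220),90)):print(n,back(t,uv,z))
p0=back(t,(268.5,193),112)
ro={"top":(238,172,300,214),"side":(270,202,330,250)}
for n in C:
    p,s=fit(C[n],rack,(p0[0],p0[1],-.05),ro[n],240);print("rack",n,p,s);show(C[n],rack,p,ro[n],240,f"pics/rack_{n}.png")
p0=back(t,(394,229),8);ro={"top":(366,206,424,252),"side":(352,166,394,212)}
for n in C:
    p,s=fit(C[n],stand,(p0[0],p0[1],-.4),ro[n],38,(8,8,.15));print("stand",n,p,s);show(C[n],stand,p,ro[n],38,f"pics/stand_{n}.png")
E
```

```text
rack [604.68176575 144.44298792 112.        ]
stand [ 520.14598202 -186.35416275    8.        ]
dial [475.68833166 150.64228363 120.        ]
shcentre [538.03391381 147.32589538  90.        ]
rack top [ 6.06897122e+02  1.46089349e+02 -5.59023181e-02] 0.8729378773355477
rack side [ 6.08819489e+02  1.43293727e+02 -4.01341501e-02] 0.03571718279715662
stand top [ 5.22110696e+02 -1.86880912e+02 -3.29977280e-01] 0.9516527362305836
stand side [ 5.23654545e+02 -1.92333064e+02 -2.93172924e-01] 0.8694001772366912
```

```bash
python3 - <<'E'
import cv2,numpy as np
a=[cv2.imread(f"pics/{n}.png") for n in("rack_top","rack_side","stand_top","stand_side")]
a=[cv2.resize(x,(400,int(x.shape[0]*400/x.shape[1]))) for x in a]
h=[max(a[0].shape[0],a[1].shape[0]),max(a[2].shape[0],a[3].shape[0])]
f=lambda x,h:cv2.copyMakeBorder(x,0,h-x.shape[0],0,0,cv2.BORDER_CONSTANT)
cv2.imwrite("pics/fits0.png",np.vstack([np.hstack([f(a[0],h[0]),f(a[1],h[0])]),np.hstack([f(a[2],h[1]),f(a[3],h[1])])]))
E
```

```text
(no output)
```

View pics/fits0.png

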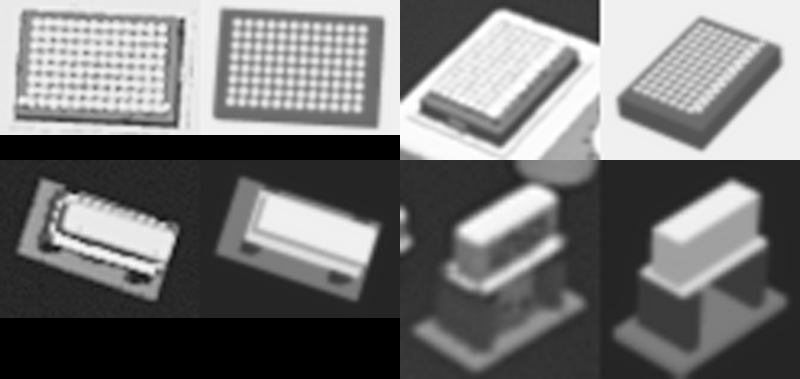

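```bash
python3 - <<'E'
from h import *
import pickle
C=pickle.load(open("c0.pkl","rb"))
def W(pose,p):
    x,y,a=pose;p=np.atleast_2d(p);c,s=np.cos(a),np.sin(a);return np.c_[x+c*p[:,0]-s*p[:,1],y+s*p[:,0]+c*p[:,1],p[:,2]]
ps=(522.1,-186.9,-.33);pr=(606.9,146.1,-.056)
for n in C:
    im=cv2.resize(C[n]["image"],None,fx=8,fy=8,interpolation=cv2.INTER_CUBIC)
    def dr(pts,col):
        q=np.round(((P(C[n],pts)+.5)*8-.5)*16).astype(np.int32);cv2.polylines(im,[q.reshape(-1,1,2)],True,col,1,cv2.LINE_AA,4)
    dr(W(ps,rect(0,0,64,116,8)),(0,255,0));dr(W(ps,rect(0,0,64,116,0)),(0,120,0));dr(W(ps,rect(0,0,40,90,60)),(0,0,255));dr(W(ps,rect(0,0,26,84,98)),(255,0,255))
    dr(W(pr,rect(0,0,85.5,127.8,112)),(0,255,0));dr(W(pr,rect(4.5,0,63-1,107,116)),(0,0,255));dr(W(pr,rect(-31.5,0,8,107,120.5)),(255,0,255))
    u,v=(366,206) if n=="top" else (348,163)
    a=im[v*8:v*8+400,u*8:u*8+400]
    u,v=(243,170) if n=="top" else (272,200)
    b=im[v*8:v*8+400,u*8:u*8+440][:, :400]
    cv2.imwrite(f"pics/ov_{n}.png",np.hstack([a,b]))
E
```

```text
(no output)
```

View pics/ov_top.png

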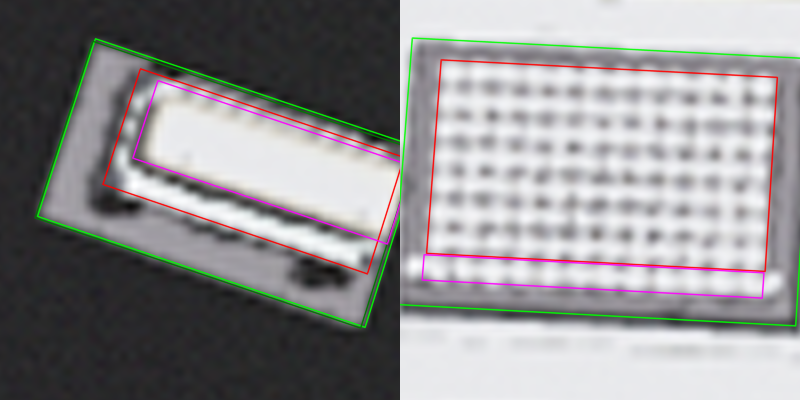

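View pics/ov_side.png

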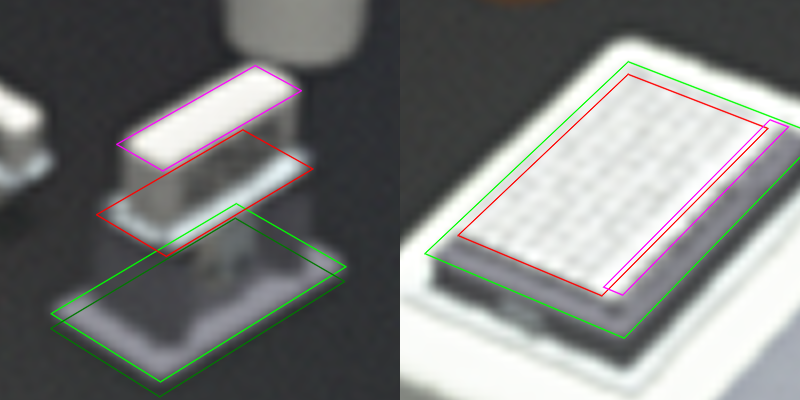

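```bash
python3 - <<'E'
from h import *
import pickle
C=pickle.load(open("c0.pkl","rb"));c=C["top"]
ro=(244,224,288,264)
best=None
for a in(-.5,-.8,-1.1):
    r=fit(c,dial,(473,150,a),ro,165,(5,5,.2));
    if best is None or r[1]>best[1]:best=r
print(best);p=best[0];show(c,dial,p,ro,165,"pics/dialfit.png",9)
# long mark, printed mark centroid on deck z=90
im=cv2.resize(c["image"],None,fx=12,fy=12,interpolation=cv2.INTER_CUBIC)
def dr(pts,col,cl=True):
    q=np.round(((P(c,pts)+.5)*12-.5)*16).astype(np.int32);cv2.polylines(im,[q.reshape(-1,1,2)],cl,col,1,cv2.LINE_AA,4)
x,y,_=p
dr(circ(x,y,36,90),(0,255,0));dr(circ(x,y,22,104),(0,0,255));
ya=-.056
for k in range(11):
    # pointer direction at value v: assume scale symmetric about -x... v=0 at ang
    a=np.pi+ya+0.785398*1-k*np.radians(27)
    dr(np.array([[x+36*np.cos(a),y+36*np.sin(a),90],[x+42*np.cos(a),y+42*np.sin(a),90]]),(255,0,0),False)
cv2.imwrite("pics/dial_ov.png",im[222*12:268*12,240*12:292*12])
E
```

```text
(array([ 4.74681084e+02,  1.53735396e+02, -3.82168250e-01]), np.float64(0.875469197655757))
```

View pics/dialfit.png

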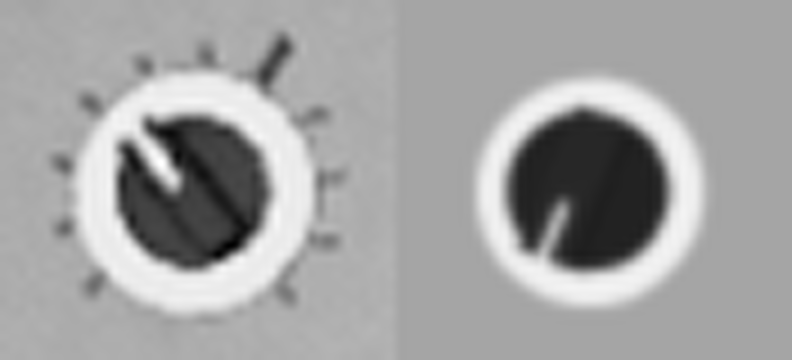

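View pics/dial_ov.png

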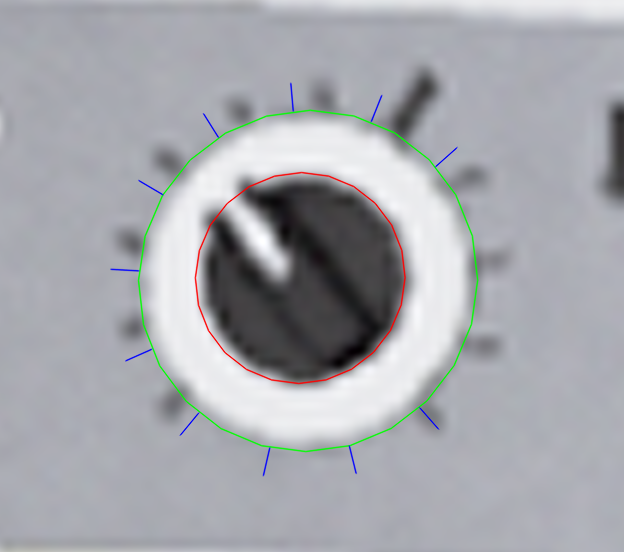

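```bash
python3 - <<'E'
from h import *
import pickle
from scipy.optimize import least_squares
C=pickle.load(open("c0.pkl","rb"));c=C["top"]
m=[(173,405),(130,328),(127,240),(165,158),(237,108),(322,95),(417,100),(470,177),(493,260),(485,345),(430,415)]
w=np.array([back(c,((u+.5)/12-.5+240,(v+.5)/12-.5+222),90)[:2] for u,v in m])
k=np.arange(11);rad=np.full(11,39.);rad[6]=43
def res(q):
    x,y,a=q;A=a-k*np.radians(27);return (np.c_[x+rad*np.cos(A),y+rad*np.sin(A)]-w).ravel()
r=least_squares(res,(472,150,2.3));x,y,a=r.x;print(r.x,np.abs(r.fun).max(),"seventh dir deg",np.degrees(a)-162,"zero dir",np.degrees(a))
d=[box(0,0,42,14,104,134,75,30),]
model=[("poly",circ(0,0,34.5,91),240)]+cyl(0,0,22,91,104,75,30)+box(0,0,42,14,104,134,75,30)+[("poly",rect(-13,0,16,4,134.5),235)]
ro=(252,232,278,256)
for g in(-2.2,-2.4,-2.6):
  f=fit(c,model,(x,y,g),ro,240,(3,3,.15));print(f[0],f[1],"pointer dir deg",np.degrees(f[0][2])+180)
show(c,model,f[0],ro,240,"pics/dialfit2.png",14)
f=fit(C["side"],model,(x,y,g),(326,224,356,258),240,(3,3,.15));print(f[0],f[1],"pointer dir deg",np.degrees(f[0][2])+180)
E
```

```text
[475.06981111 153.18580324   2.30332288] 0.9941350333620136 seventh dir deg -30.029320109225097 zero dir 131.9706798907749
[474.8895461  153.47330788  -2.47564771] 0.8794030251839442 pointer dir deg 38.15583449098119
[474.5473419  153.49393775  -2.50023272] 0.8808316725756506 pointer dir deg 36.74721710232603
[474.53807645 153.49130684  -2.49979636] 0.8808316725756506 pointer dir deg 36.77221892967387
[480.88738062 139.43543489  -1.51415032] 0.8021708152866045 pointer dir deg 93.24557726930286
```

View pics/dialfit2.png

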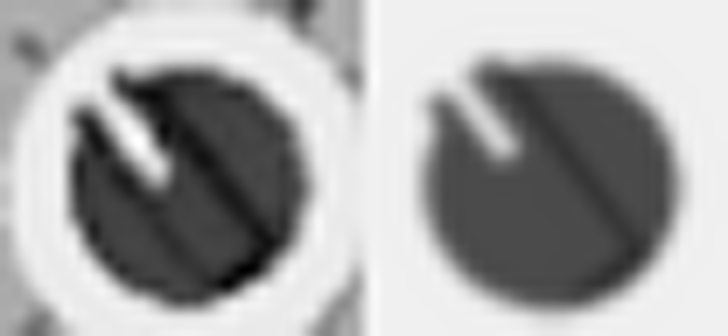

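```bash
cat >> h.py <<'E'
def Rt(yaw): # tool x down, tool y at world angle yaw
    y=np.array([np.cos(yaw),np.sin(yaw),0]);x=np.array([0,0,-1.]);return np.c_[x,y,np.cross(x,y)]
def st():
    from rig import telemetry
    s=telemetry.sense();M=R.from_quat(s["orientation"]).as_matrix()
    print("t",round(s["time"],2),"pos",s["tool_pos"].round(1),"yaw",round(np.degrees(np.arctan2(M[1,1],M[0,1])),2),"tilt",M[2].round(3),"F",s["force"].round(1),"gap",round(s["finger_gap"],1),"q6",round(s["qpos"][5],2));return s,M
def delta(target,yaw,M=None,pos=None):
    if M is None:
        s,M=st();pos=s["tool_pos"]
    T=Rt(yaw);rv=R.from_matrix(M.T@T).as_rotvec(degrees=True)
    print("tool shift mm",(M.T@(np.asarray(target)-pos)).round(1),"turn",rv.round(2))
E
python3 - <<'E'
from h import *
s,M=st();print(M.round(3))
delta((522.1,-186.9,200),-.33);delta((522.1,-186.9,200),-.33+np.pi)
E
```

```text
t 0.2 pos [ 293.  -579.8  230.6] yaw -63.19 tilt [-1.    -0.001 -0.   ] F [ 1.1  1.1 -0.5] gap 85.3 q6 -0.17
[[-0.     0.451 -0.893]
 [ 0.001 -0.893 -0.451]
 [-1.    -0.001 -0.   ]]
t 0.2 pos [ 293.  -579.8  230.6] yaw -63.19 tilt [-1.    -0.001 -0.   ] F [ 1.1  1.1 -0.5] gap 85.3 q6 -0.17
tool shift mm [  31.  -247.4 -381.7] turn [-4.429e+01 -3.000e-02  6.000e-02]
t 0.2 pos [ 293.  -579.8  230.6] yaw -63.19 tilt [-1.    -0.001 -0.   ] F [ 1.1  1.1 -0.5] gap 85.3 q6 -0.17
tool shift mm [  31.  -247.4 -381.7] turn [1.3571e+02 7.0000e-02 4.0000e-02]
```

Emit:
play_rows:
  increments: "0 0 0 -7.38 0 0 0.6;0 0 0 -7.38 0 0 0.6;0 0 0 -7.38 0 0 0.6;0 0 0 -7.38 0 0 0.6;0 0 0 -7.38 0 0 0.6;0 0 0 -7.38 0 0 0.6;0 0.009 -0.045 0 0 0 0.6;0 0.009 -0.045 0 0 0 0.6;0 0.009 -0.045 0 0 0 0.6;0 0.009 -0.045 0 0 0 0.6"
  newtons: 60

```text
time: 1.2
tool_pos: [386.0, -419.9, 231.0]
orientation: [0.576, 0.411, -0.575, 0.411]
force: [0.3, -0.3, 0.5]
finger_gap: 51.1
```

Emit:
play_rows:
  increments: "0.005 0.009 -0.045 0 0 0 0.6;0.005 0.009 -0.045 0 0 0 0.6;0.005 0.009 -0.045 0 0 0 0.6;0.005 0.009 -0.045 0 0 0 0.6;0.005 0.009 -0.045 0 0 0 0.6;0.005 0.009 -0.045 0 0 0 0.6;0 0 0 0 0 0 0.6;0 0 0 0 0 0 0.6;0 0 0 0 0 0 0.6;0 0 0 0 0 0 0.6"

```text
time: 2.2
tool_pos: [523.8, -184.8, 201.5]
orientation: [0.576, 0.41, -0.576, 0.411]
force: [-0.3, -0.1, -0.7]
finger_gap: 51.2
```

```bash
python3 - <<'E'
from h import *
from rig import camera
delta((522.1,-186.9,110),-.33)
t=camera("top");s=camera("side")
a=cv2.resize(t["image"][190:270,350:440],(400,356),interpolation=cv2.INTER_CUBIC)
b=cv2.resize(s["image"][110:220,320:440],(400,356),interpolation=cv2.INTER_CUBIC)
cv2.imwrite("pics/g1.png",np.hstack([a,b]))
E
```

```text
t 2.2 pos [ 523.8 -184.8  201.5] yaw -19.02 tilt [-1.  0.  0.] F [-0.3 -0.1 -0.7] gap 51.2 q6 -0.21
tool shift mm [91.5 -1.   2.5] turn [-0.12  0.01 -0.02]
```

View pics/g1.png

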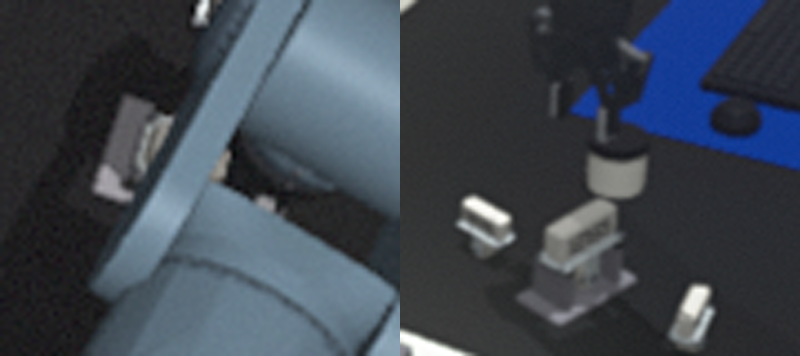

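```bash
python3 - <<'E'
from h import *
import pickle
C=pickle.load(open("c0.pkl","rb"))
y=np.array([np.cos(-.332),np.sin(-.332),0]);p=np.array([523.8,-184.8,206])
print(P(C["side"],[p+y*27,p-y*27,p]))
E
```

```text
[[368.47388933 146.15928688]
 [380.9908571  152.58209903]
 [374.66481225 149.3360255 ]]
```

Emit:
play_rows:
  increments: "0.015 -0.001 0.0025 0 0 0 0.6;0.02 0 0 0 0 0 0.6;0.02 0 0 0 0 0 0.6;0.02 0 0 0 0 0 0.6;0.015 0 0 0 0 0 0.6;0 0 0 0 0 0 0.6;0 0 0 0 0 0 0.6;0 0 0 0 0 0 0.6;0 0 0 0 0 0 0.6;0 0 0 0 0 0 0.6"

```text
time: 3.3
tool_pos: [522.9, -186.0, 112.2]
orientation: [0.576, 0.411, -0.575, 0.412]
force: [0.6, -0.5, 0.1]
finger_gap: 50.9
```

```bash
python3 - <<'E'
from h import *
from rig import camera
delta((522.1,-186.9,63),-.33)
s=camera("side");t=camera("top")
b=cv2.resize(s["image"][140:220,330:420],None,fx=6,fy=6,interpolation=cv2.INTER_CUBIC)
cv2.imwrite("pics/g2.png",b)
E
```

```text
t 3.3 pos [ 522.9 -186.   112.2] yaw -18.91 tilt [-1.     0.002  0.   ] F [ 0.6 -0.5  0.1] gap 50.9 q6 -0.22
tool shift mm [49.2 -0.5  1.1] turn [-0.    0.02 -0.09]
```

View pics/g2.png

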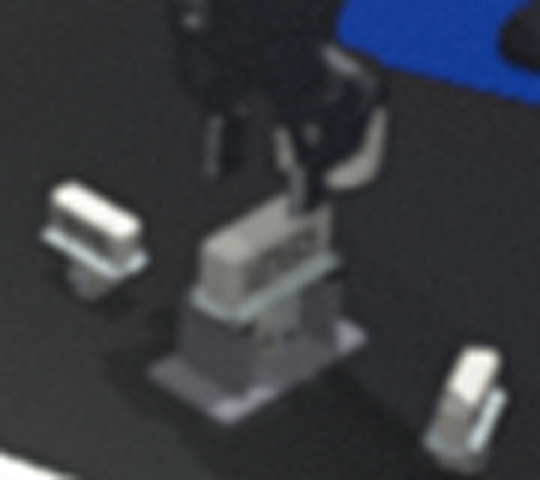

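Emit:
play_rows:
  increments: "0.01 -0.0005 0.001 0 0 0 0.6;0.01 0 0 0 0 0 0.6;0.01 0 0 0 0 0 0.6;0.01 0 0 0 0 0 0.6;0.008 0 0 0 0 0 0.6;0 0 0 0 0 0 0.6;0 0 0 0 0 0 0.6;0 0 0 0 0 0 0.6;0 0 0 0 0 0 0.6;0 0 0 0 0 0 0.6"

```text
time: 4.4
tool_pos: [521.9, -186.7, 63.8]
orientation: [0.575, 0.411, -0.575, 0.411]
force: [-0.5, 0.4, -0.0]
finger_gap: 51.7
```

```bash
python3 - <<'E'
from h import *
from rig import camera
delta((522.1,-186.9,63),-.33)
s=camera("side");t=camera("top")
b=cv2.resize(s["image"][140:220,330:420],None,fx=6,fy=6,interpolation=cv2.INTER_CUBIC)
cv2.imwrite("pics/g3.png",b)
E
```

```text
t 4.4 pos [ 521.9 -186.7   63.8] yaw -18.92 tilt [-1.     0.001  0.   ] F [-0.5  0.4 -0. ] gap 51.7 q6 -0.22
tool shift mm [0.8 0.3 0.1] turn [-0.01  0.01 -0.05]
```

View pics/g3.png

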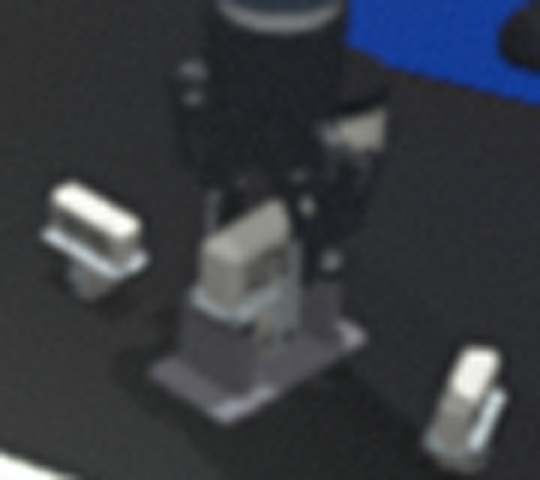

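Emit:
play_rows:
  increments: "0 0 0 0 0 0 0.2;0 0 0 0 0 0 0.2;0 0 0 0 0 0 0.2;0 0 0 0 0 0 0;0 0 0 0 0 0 0;0 0 0 0 0 0 0;0 0 0 0 0 0 0;0 0 0 0 0 0 0;0 0 0 0 0 0 0;0 0 0 0 0 0 0"
  newtons: 80

```text
time: 5.5
tool_pos: [521.9, -186.7, 63.6]
orientation: [0.576, 0.411, -0.575, 0.411]
force: [1.4, -1.1, 3.4]
finger_gap: 25.2
```

```bash
python3 - <<'E'
from h import *
st()
E
```

```text
t 5.5 pos [ 521.9 -186.7   63.6] yaw -18.92 tilt [-1.     0.001  0.   ] F [ 1.4 -1.1  3.4] gap 25.2 q6 -0.22
```

Emit:
play_rows:
  increments: "-0.005 0 0 0 0 0 0;-0.01 0 0 0 0 0 0;-0.015 0 0 0 0 0 0;-0.02 0 0 0 0 0 0;-0.025 0 0 0 0 0 0;-0.025 0 0 0 0 0 0;-0.025 0 0 0 0 0 0;-0.025 0 0 0 0 0 0;0 0 0 0 0 0 0;0 0 0 0 0 0 0"

```text
time: 6.5
tool_pos: [521.4, -186.4, 213.5]
orientation: [0.575, 0.411, -0.575, 0.411]
force: [0.8, -0.4, -3.9]
finger_gap: 25.3
```

```bash
python3 - <<'E'
from h import *
from rig import camera
st()
s=camera("side")
b=cv2.resize(s["image"][90:220,320:430],None,fx=4.6,fy=4.6,interpolation=cv2.INTER_CUBIC)
cv2.imwrite("pics/g4.png",b)
yaw=-.056;m=np.array([575.4,147.9,0]);d=np.array([-np.sin(yaw),np.cos(yaw),0])
print("start/end",m-55*d,m+55*d)
delta(m-49.5*d+[0,0,215],yaw)
delta(m-49.5*d+[0,0,215],yaw,Rt(yaw),np.array([521.9,-186.7,213.6]))
E
```

```text
t 6.5 pos [ 521.4 -186.4  213.5] yaw -18.92 tilt [-1.     0.001  0.   ] F [ 0.8 -0.4 -3.9] gap 25.3 q6 -0.22
start/end [572.32160956  92.98621746   0.        ] [578.47839044 202.81378254   0.        ]
t 6.55 pos [ 520.8 -186.   212.1] yaw -18.92 tilt [-1.    -0.002 -0.   ] F [-0.8 -0.2 -3.6] gap 25.1 q6 -0.22
tool shift mm [  -2.7  -43.2 -285.9] turn [-15.71  -0.04   0.11]
tool shift mm [  -1.4   34.7 -287.6] turn [0. 0. 0.]
```

View pics/g4.png

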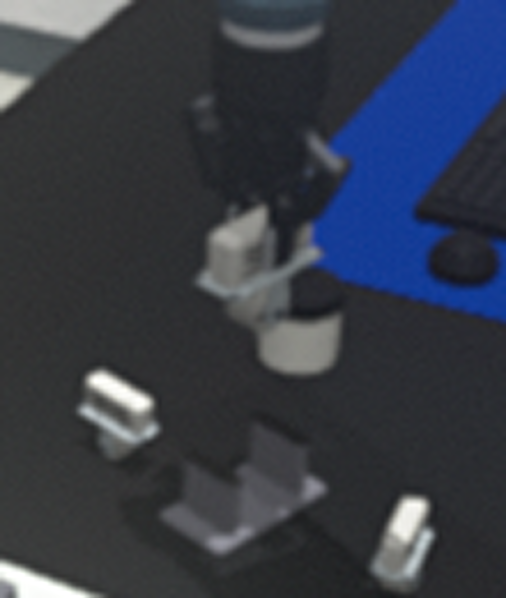

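Emit:
play_rows:
  increments: "0 0 -0.01 -5.24 0 0 0;0 0 -0.01 -5.24 0 0 0;0 0 -0.01 -5.24 0 0 0;0 0.005 -0.035 0 0 0 0;0 0.005 -0.04 0 0 0 0;0 0.005 -0.04 0 0 0 0;0 0.005 -0.04 0 0 0 0;0 0.005 -0.04 0 0 0 0;0 0.005 -0.035 0 0 0 0;0 0.003 -0.02 0 0 0 0"

```text
time: 7.55
tool_pos: [574.3, 93.0, 210.8]
orientation: [-0.512, -0.488, 0.514, -0.485]
force: [-0.2, -0.3, -2.7]
finger_gap: 25.4
```

Emit:
play_rows:
  increments: "0.01 0 0 0 0 0 0;0.01 0 0 0 0 0 0;0 0 0 0 0 0 0;0 0 0 0 0 0 0;0 0 0 0 0 0 0;0 0 0 0 0 0 0;0 0 0 0 0 0 0;0 0 0 0 0 0 0;0 0 0 0 0 0 0;0 0 0 0 0 0 0"

```text
time: 8.55
tool_pos: [575.6, 90.4, 193.4]
orientation: [0.514, 0.486, -0.514, 0.486]
force: [-1.6, 0.2, -2.9]
finger_gap: 24.8
```

```bash
python3 - <<'E'
from h import *
from rig import camera
yaw=-.056;m=np.array([575.4,147.9,0]);d=np.array([-np.sin(yaw),np.cos(yaw),0])
delta(m-49.5*d+[0,0,180],yaw)
s=camera("side")
b=cv2.resize(s["image"][140:270,255:385],None,fx=4.6,fy=4.6,interpolation=cv2.INTER_CUBIC)
cv2.imwrite("pics/g5.png",b)
t=camera("top")
b=cv2.resize(t["image"][160:280,220:340],None,fx=4.6,fy=4.6,interpolation=cv2.INTER_CUBIC)
cv2.imwrite("pics/g5t.png",b)
E
```

```text
t 8.55 pos [575.6  90.4 193.4] yaw -3.2 tilt [-1.  0.  0.] F [-1.6  0.2 -2.9] gap 24.8 q6 0.02
tool shift mm [13.4 -3.4 -7.9] turn [ 0.01  0.   -0.01]
```

View pics/g5.png

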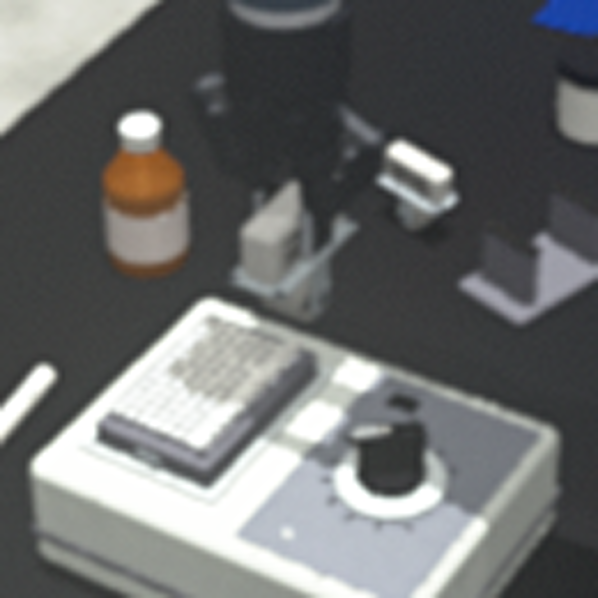

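View pics/g5t.png

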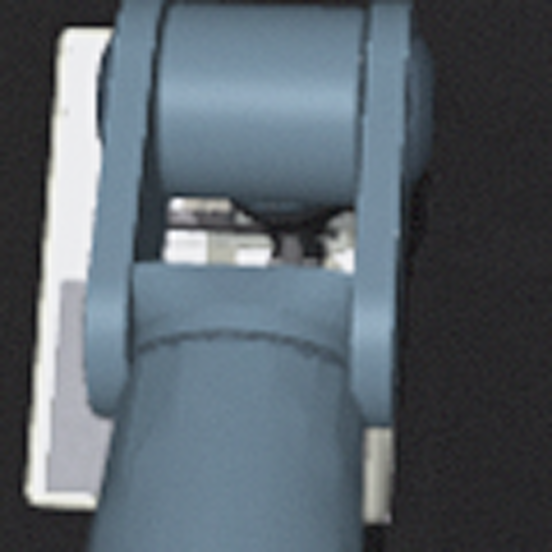

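Emit:
play_rows:
  increments: "0.005 -0.0034 -0.008 0 0 0 0;0.007 0 0 0 0 0 0;0.005 0 0 0 0 0 0;0 0 0 0 0 0 0;0.001 0 0 0 0 0 0;0.001 0 0 0 0 0 0;0.001 0 0 0 0 0 0;0.001 0 0 0 0 0 0;0 0 0 0 0 0 0;0 0 0 0 0 0 0"

```text
time: 9.65
tool_pos: [572.6, 98.5, 172.3]
orientation: [0.514, 0.486, -0.514, 0.486]
force: [-0.3, -1.1, -3.3]
finger_gap: 25.1
```

```bash
python3 - <<'E'
from h import *
from rig import camera
yaw=-.056;m=np.array([575.4,147.9,0]);d=np.array([-np.sin(yaw),np.cos(yaw),0])
delta(m-49.5*d+[0,0,167.6],yaw)
s=camera("side")
b=cv2.resize(s["image"][180:250,280:370],None,fx=8,fy=8,interpolation=cv2.INTER_CUBIC)
cv2.imwrite("pics/g6.png",b)
E
```

```text
t 9.65 pos [572.6  98.5 172.3] yaw -3.2 tilt [-1. -0. -0.] F [-0.3 -1.1 -3.3] gap 25.1 q6 0.03
tool shift mm [4.7 0.  0. ] turn [ 0.01 -0.    0.  ]
```

View pics/g6.png

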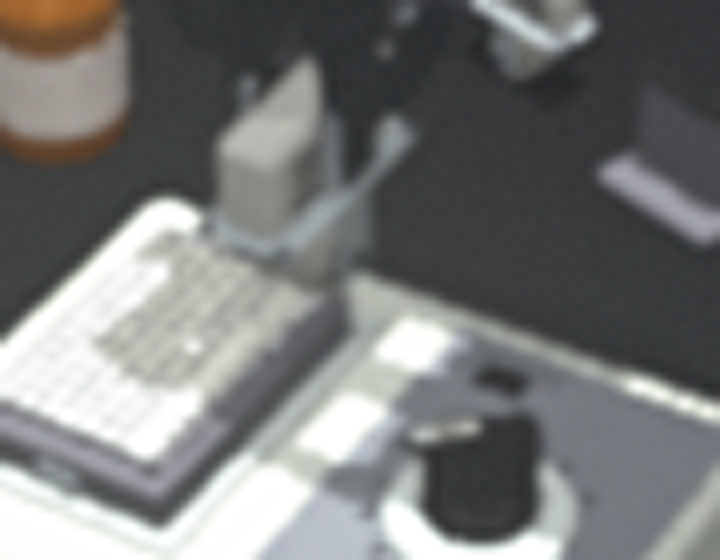

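Emit:
play_rows:
  increments: "0.001 0 0 0 0 0 0;0.001 0 0 0 0 0 0;0 0 0 0 0 0 0;0 0 0 0 0 0 0;0 0 0 0 0 0 0;0.001 0 0 0 0 0 0;0.001 0 0 0 0 0 0;0 0 0 0 0 0 0;0 0 0 0 0 0 0;0 0 0 0 0 0 0"
  newtons: 110

```text
time: 10.7
tool_pos: [572.9, 98.3, 168.6]
orientation: [0.514, 0.486, -0.514, 0.486]
force: [-1.4, -1.4, 5.2]
finger_gap: 24.7
```

```bash
python3 - <<'E'
from h import *
s,_=st();print(s["ft_torque"])
E
```

```text
t 10.7 pos [572.9  98.3 168.6] yaw -3.2 tilt [-1.     0.001  0.   ] F [-1.4 -1.4  5.2] gap 24.7 q6 0.03
[-0.44208739  0.38967008  0.05508428]
```

Emit:
play_rows:
  increments: "0.001 0 0 0 0 0 0;0 0 0 0 0 0 0;0 0 0 0 0 0 0;0 0 0 0 0 0 0;0.001 0 0 0 0 0 0;0 0 0 0 0 0 0;0 0 0 0 0 0 0;0 0 0 0 0 0 0;0 0 0 0 0 0 0;0 0 0 0 0 0 0"

```text
time: 11.7
tool_pos: [572.9, 98.4, 167.5]
orientation: [0.514, 0.486, -0.514, 0.486]
force: [-4.9, -1.8, 8.3]
finger_gap: 24.7
```

```bash
python3 - <<'E'
from h import *
s,_=st();print(s["ft_torque"])
E
```

```text
t 11.7 pos [572.9  98.4 167.5] yaw -3.19 tilt [-1.     0.001  0.   ] F [-4.9 -1.8  8.3] gap 24.7 q6 0.03
[-0.41382386  0.8394197   0.01803163]
```

Emit:
play_rows:
  increments: "0.001 0 0 0 0 0 0;0 0 0 0 0 0 0;0 0 0 0 0 0 0;0 0 0 0 0 0 0;0 0 0 0 0 0 0;0 0 0 0 0 0 0;0 0 0 0 0 0 0;0 0 0 0 0 0 0;0 0 0 0 0 0 0;0 0 0 0 0 0 0"

```text
time: 12.7
tool_pos: [573.1, 98.4, 167.4]
orientation: [0.514, 0.486, -0.514, 0.486]
force: [-5.7, -1.7, 14.0]
finger_gap: 24.4
```

```bash
python3 - <<'E'
from h import *
from rig import camera
s,_=st();print(s["ft_torque"])
s=camera("side")
b=cv2.resize(s["image"][180:250,280:370],None,fx=8,fy=8,interpolation=cv2.INTER_CUBIC)
cv2.imwrite("pics/g7.png",b)
E
```

```text
t 12.7 pos [573.1  98.4 167.4] yaw -3.19 tilt [-1.     0.001  0.   ] F [-5.7 -1.7 14. ] gap 24.4 q6 0.03
[-0.45925717  1.33357261 -0.01656579]
```

View pics/g7.png

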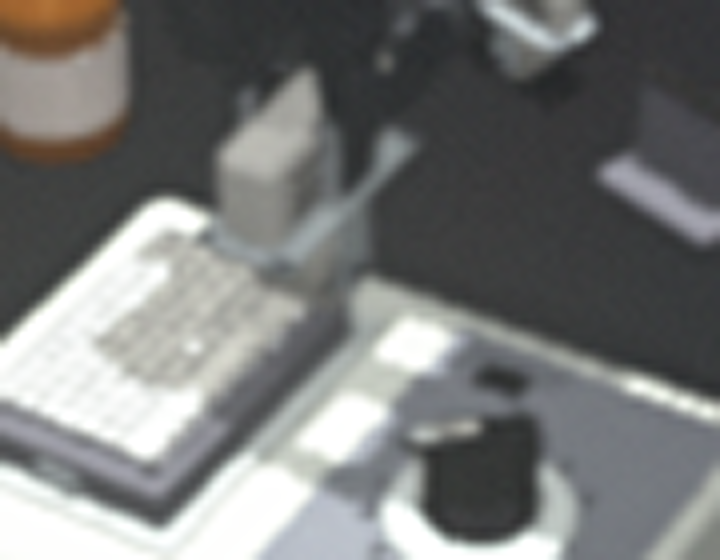

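Emit:
play_rows:
  increments: "0.0005 0 -0.002 0 0 0 0;0 0 -0.004 0 0 0 0;0 0 -0.004 0 0 0 0;0 0 -0.004 0 0 0 0;0 0 -0.004 0 0 0 0;0 0 -0.004 0 0 0 0;0 0 -0.004 0 0 0 0;0 0 -0.004 0 0 0 0;0 0 0 0 0 0 0;0 0 0 0 0 0 0"

```text
time: 13.75
tool_pos: [574.7, 129.0, 167.4]
orientation: [0.514, 0.486, -0.513, 0.486]
force: [-6.7, -0.4, 15.1]
finger_gap: 25.3
```

```bash
python3 - <<'E'
from h import *
from rig import camera
s,_=st();print(s["ft_torque"])
s=camera("side")
b=cv2.resize(s["image"][180:250,280:370],None,fx=8,fy=8,interpolation=cv2.INTER_CUBIC)
cv2.imwrite("pics/g8.png",b)
E
```

```text
t 13.75 pos [574.7 129.  167.4] yaw -3.18 tilt [-1.     0.001 -0.001] F [-6.7 -0.4 15.1] gap 25.3 q6 0.08
[-0.10638018  1.49776472  0.01713973]
```

View pics/g8.png

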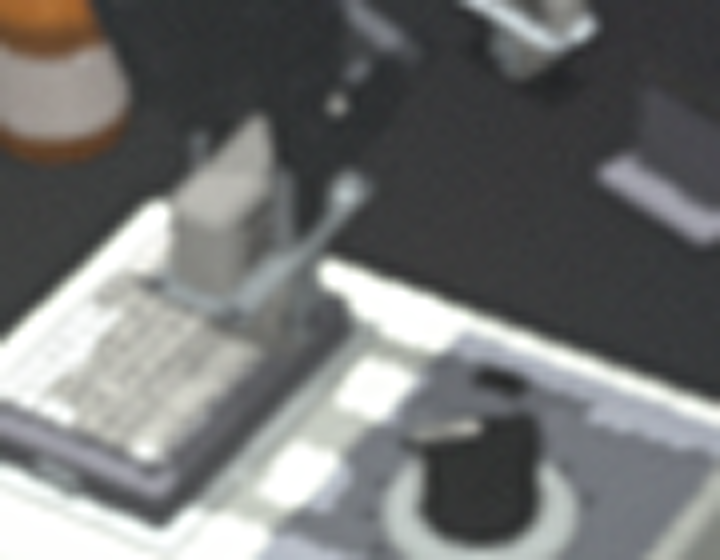

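Emit:
play_rows:
  increments: "0 -0.0005 -0.004 0 0 0 0;0 0 -0.004 0 0 0 0;0 0 -0.004 0 0 0 0;0 0 -0.004 0 0 0 0;0 0 -0.004 0 0 0 0;0 0 -0.004 0 0 0 0;0 0 -0.004 0 0 0 0;0 0 -0.004 0 0 0 0;0 0 -0.004 0 0 0 0;0 0 -0.004 0 0 0 0"

```text
time: 14.8
tool_pos: [576.8, 168.1, 167.4]
orientation: [0.514, 0.485, -0.514, 0.487]
force: [-6.5, -5.0, 16.0]
finger_gap: 24.5
```

Emit:
play_rows:
  increments: "0 0 -0.004 0 0 0 0;0 0 -0.004 0 0 0 0;0 0 -0.004 0 0 0 0;0 0 -0.004 0 0 0 0;0 0 -0.004 0 0 0 0;0 0 -0.004 0 0 0 0;0 0 -0.004 0 0 0 0;0 0 -0.002 0 0 0 0;0 0 0 0 0 0 0;0 0 0 0 0 0 0"

```text
time: 15.8
tool_pos: [578.2, 199.6, 167.4]
orientation: [0.515, 0.486, -0.513, 0.486]
force: [-6.1, 0.5, 13.7]
finger_gap: 24.5
```

```bash
python3 - <<'E'
from h import *
from rig import camera
yaw=-.056;m=np.array([575.4,147.9,0]);d=np.array([-np.sin(yaw),np.cos(yaw),0])
delta(m+50*d+[0,0,167.6],yaw)
s=camera("side")
b=cv2.resize(s["image"][180:260,270:370],None,fx=7,fy=7,interpolation=cv2.INTER_CUBIC)
cv2.imwrite("pics/g9.png",b)
E
```

```text
t 15.8 pos [578.2 199.6 167.4] yaw -3.18 tilt [-1.     0.001 -0.002] F [-6.1  0.5 13.7] gap 24.5 q6 0.2
tool shift mm [-0.2  0.1  1.7] turn [ 0.03 -0.13 -0.08]
```

View pics/g9.png

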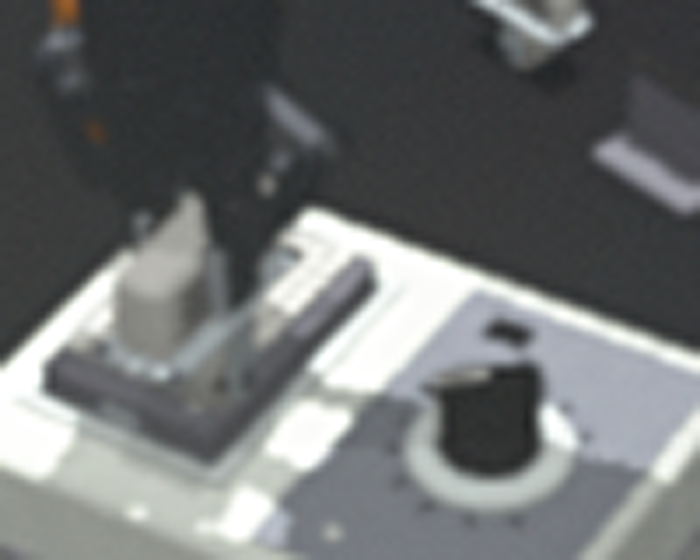

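Emit:
play_rows:
  increments: "0.0006 -0.0005 0.003 0 0 0 0;0 0 0.005 0 0 0 0;0 0 0.005 0 0 0 0;0 0 0.005 0 0 0 0;0 0 0.005 0 0 0 0;0 0 0.005 0 0 0 0;0 0 0.005 0 0 0 0;0 0 0.005 0 0 0 0;0 0 0.005 0 0 0 0;0 0 0.005 0 0 0 0"

```text
time: 16.85
tool_pos: [575.9, 151.4, 167.3]
orientation: [0.515, 0.485, -0.512, 0.486]
force: [-3.4, 1.7, 15.0]
finger_gap: 24.3
```

Emit:
play_rows:
  increments: "0 -0.0005 0.005 0 0 0 0;0 0 0.005 0 0 0 0;0 0 0.005 0 0 0 0;0 0 0.005 0 0 0 0;0 0 0.005 0 0 0 0;0 0 0.005 0 0 0 0;0 0 0.005 0 0 0 0;0 0 0.005 0 0 0 0;0 0 0.005 0 0 0 0;0 0 0.005 0 0 0 0"

```text
time: 17.85
tool_pos: [573.4, 101.1, 167.4]
orientation: [0.516, 0.485, -0.512, 0.487]
force: [-2.1, 0.9, 13.7]
finger_gap: 24.7
```

Emit:
play_rows:
  increments: "0 0 0.004 0 0 0 0;0 0 0 0 0 0 0;0 0 0 0 0 0 0;-0.005 0 0 0 0 0 0;-0.015 0 0 0 0 0 0;-0.03 0 0 0 0 0 0;0 0 0.05 0 0 0 0;0 0 0.05 0 0 0 0;0 0 0.04 0 0 0 0;0 0 0 0 0 0 0"

```text
time: 18.85
tool_pos: [562.6, -47.1, 213.8]
orientation: [-0.515, -0.484, 0.515, -0.484]
force: [0.2, 0.3, -2.1]
finger_gap: 24.6
```

```bash
python3 - <<'E'
from h import *
from rig import camera
import pickle
st()
s=camera("side");t=camera("top");pickle.dump({"top":t,"side":s},open("c1.pkl","wb"))
o=pickle.load(open("c0.pkl","rb"))
f=lambda c:cv2.resize(c["image"][200:250,270:330],(400,333),interpolation=cv2.INTER_CUBIC)
cv2.imwrite("pics/r1.png",np.hstack([f(o["side"]),f(s)]))
f=lambda c:cv2.resize(c["image"][165:225,235:305],(400,343),interpolation=cv2.INTER_CUBIC)
cv2.imwrite("pics/r1t.png",np.hstack([f(o["top"]),f(t)]))
E
```

```text
t 18.85 pos [562.6 -47.1 213.8] yaw -3.5 tilt [-1.    -0.001  0.001] F [ 0.2  0.3 -2.1] gap 24.6 q6 -0.22
```

View pics/r1.png

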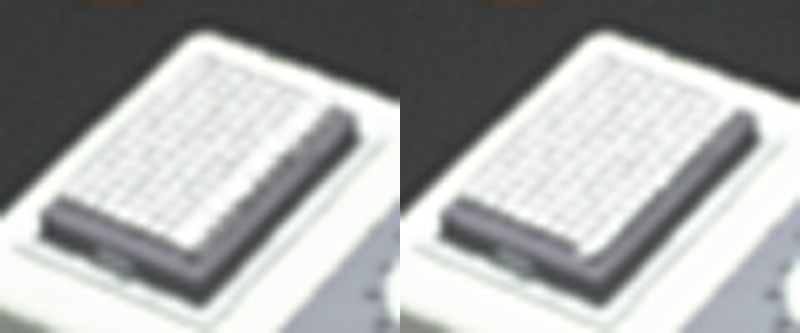

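View pics/r1t.png

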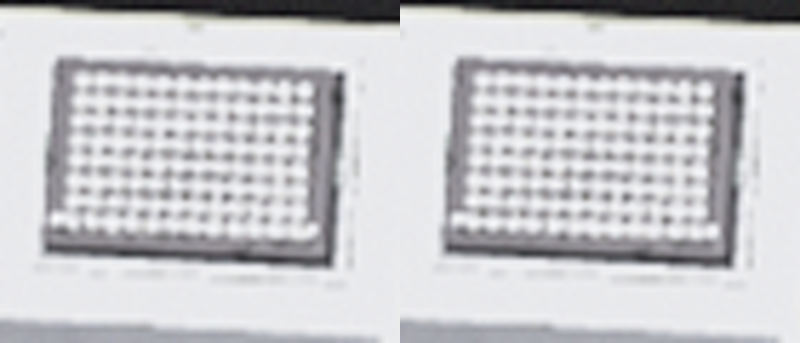

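```bash
python3 - <<'E'
from h import *
yaw=-.056;m=np.array([575.4,147.9,0]);d=np.array([-np.sin(yaw),np.cos(yaw),0]);e=np.array([np.cos(yaw),np.sin(yaw),0])
delta(m-50*d-8*e+[0,0,173],yaw)
E
```

```text
t 18.95 pos [562.7 -43.6 213.6] yaw -3.31 tilt [-1.    -0.001 -0.001] F [ 0.9 -0.5 -2.9] gap 24.5 q6 -0.22
tool shift mm [  40.8   -6.2 -141.9] turn [-0.1  -0.06  0.06]
```

Emit:
play_rows:
  increments: "0 -0.002 -0.032 0 0 0 0;0 -0.002 -0.04 0 0 0 0;0 -0.002 -0.04 0 0 0 0;0 0 -0.03 0 0 0 0;0 0 0 0 0 0 0;0.015 0 0 0 0 0 0;0.015 0 0 0 0 0 0;0.007 0 0 0 0 0 0;0 0 0 0 0 0 0;0 0 0 0 0 0 0"

```text
time: 19.95
tool_pos: [565.1, 98.4, 176.8]
orientation: [-0.514, -0.486, 0.514, -0.485]
force: [0.0, 0.9, -2.8]
finger_gap: 24.3
```

```bash
python3 - <<'E'
from h import *
yaw=-.056;m=np.array([575.4,147.9,0]);d=np.array([-np.sin(yaw),np.cos(yaw),0]);e=np.array([np.cos(yaw),np.sin(yaw),0])
delta(m-50*d-8*e+[0,0,167.4],yaw)
E
```

```text
t 19.95 pos [565.1  98.4 176.8] yaw -3.26 tilt [-1.    -0.001 -0.   ] F [ 0.   0.9 -2.8] gap 24.3 q6 0.03
tool shift mm [ 9.4 -0.5 -0. ] turn [-0.05 -0.    0.04]
```

Emit:
play_rows:
  increments: "0.003 0 0 0 0 0 0;0.003 0 0 0 0 0 0;0.002 0 0 0 0 0 0;0.001 0 0 0 0 0 0;0.001 0 0 0 0 0 0;0.001 0 0 0 0 0 0;0.001 0 0 0 0 0 0;0 0 0 0 0 0 0;0 0 0 0 0 0 0;0 0 0 0 0 0 0"

```text
time: 20.95
tool_pos: [565.3, 99.0, 167.3]
orientation: [0.514, 0.486, -0.514, 0.486]
force: [-6.3, -0.7, 9.4]
finger_gap: 24.7
```

Emit:
play_rows:
  increments: "0 0 -0.005 0 0 0 0;0 0 -0.005 0 0 0 0;0 0 -0.005 0 0 0 0;0 0 -0.005 0 0 0 0;0 0 -0.005 0 0 0 0;0 0 -0.005 0 0 0 0;0 0 -0.005 0 0 0 0;0 0 -0.005 0 0 0 0;0 0 -0.005 0 0 0 0;0 0 -0.005 0 0 0 0"

```text
time: 21.95
tool_pos: [568.1, 149.2, 167.3]
orientation: [0.514, 0.486, -0.514, 0.486]
force: [-5.4, -0.3, 8.8]
finger_gap: 24.4
```

Emit:
play_rows:
  increments: "0 0 -0.005 0 0 0 0;0 0 -0.005 0 0 0 0;0 0 -0.005 0 0 0 0;0 0 -0.005 0 0 0 0;0 0 -0.005 0 0 0 0;0 0 -0.005 0 0 0 0;0 0 -0.005 0 0 0 0;0 0 -0.005 0 0 0 0;0 0 -0.005 0 0 0 0;0 0 -0.005 0 0 0 0"

```text
time: 22.95
tool_pos: [570.9, 199.3, 167.4]
orientation: [0.514, 0.486, -0.514, 0.486]
force: [-5.3, -0.1, 8.5]
finger_gap: 24.7
```

```bash
python3 - <<'E'
from h import *
st()
delta((521.9,-186.7,214),-.33);delta((521.9,-186.7,214),-.33,Rt(-.056),np.array([570.5,198,214]))
E
```

```text
t 22.95 pos [570.9 199.3 167.4] yaw -3.18 tilt [-1.  0. -0.] F [-5.3 -0.1  8.5] gap 24.7 q6 0.2
t 22.95 pos [570.9 199.3 167.4] yaw -3.18 tilt [-1.  0. -0.] F [-5.3 -0.1  8.5] gap 24.7 q6 0.2
tool shift mm [-46.7 -27.5 388.1] turn [ 1.573e+01 -1.000e-02 -2.000e-02]
tool shift mm [  0.  -27.  386.8] turn [15.7  0.   0. ]
```

Emit:
play_rows:
  increments: "-0.007 0 0 0 0 0 0;-0.02 0 0 0 0 0 0;-0.02 0 0 0 0 0 0;0 -0.003 0.03 0 0 0 0;0 -0.004 0.045 0 0 0 0;0 -0.004 0.045 0 0 0 0;0 -0.004 0.045 0 0 0 0;0 -0.004 0.045 0 0 0 0;0 -0.004 0.045 0 0 0 0;0 -0.004 0.045 0 0 0 0"

```text
time: 23.95
tool_pos: [526.5, -101.2, 212.3]
orientation: [0.514, 0.485, -0.514, 0.486]
force: [0.5, 0.9, -3.0]
finger_gap: 25.2
```

Emit:
play_rows:
  increments: "0 -0.001 0.045 0 0 0 0;0 0 0.035 0 0 0 0;0 0 0.01 5.24 0 0 0;0 0 0 5.24 0 0 0;0 0 0 5.24 0 0 0;0 0 0 0 0 0 0;0 0 0 0 0 0 0;0 0 0 0 0 0 0;0 0 0 0 0 0 0;0 0 0 0 0 0 0"

```text
time: 24.95
tool_pos: [521.0, -188.9, 212.2]
orientation: [0.575, 0.411, -0.575, 0.411]
force: [0.5, -0.2, -3.1]
finger_gap: 24.6
```

```bash
python3 - <<'E'
from h import *
from rig import camera
delta((521.9,-186.7,123.6),-.3302)
s=camera("side");t=camera("top")
b=cv2.resize(s["image"][90:220,320:430],None,fx=4.6,fy=4.6,interpolation=cv2.INTER_CUBIC)
cv2.imwrite("pics/b1.png",b)
E
```

```text
t 24.95 pos [ 521.  -188.9  212.2] yaw -18.88 tilt [-1.  0.  0.] F [ 0.5 -0.2 -3.1] gap 24.6 q6 -0.22
tool shift mm [88.6  0.1 -2.4] turn [ 0.04  0.   -0.  ]
```

View pics/b1.png

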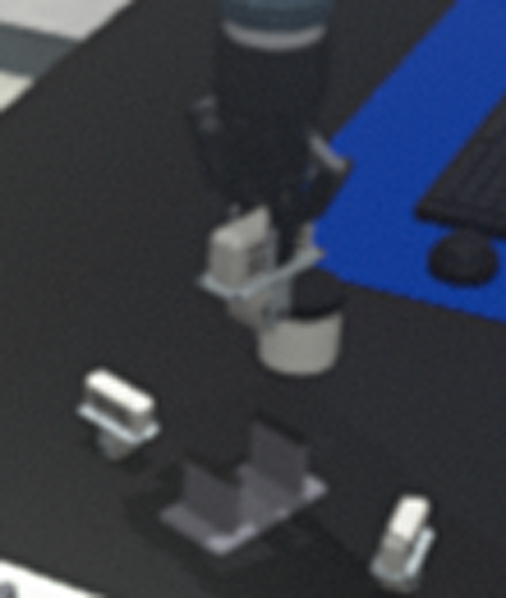

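Emit:
play_rows:
  increments: "0.015 0 -0.0024 0 0 0 0;0.025 0 0 0 0 0 0;0.025 0 0 0 0 0 0;0.025 0 0 0 0 0 0;0.02 0 0 0 0 0 0;0.015 0 0 0 0 0 0;0.01 0 0 0 0 0 0;0.005 0 0 0 0 0 0;0 0 0 0 0 0 0;0 0 0 0 0 0 0"

```text
time: 26.05
tool_pos: [522.4, -187.2, 73.1]
orientation: [0.576, 0.41, -0.575, 0.412]
force: [0.2, 0.8, -3.1]
finger_gap: 24.5
```

```bash
python3 - <<'E'
from h import *
from rig import camera
delta((521.9,-186.7,63.6),-.3302)
s=camera("side")
b=cv2.resize(s["image"][130:220,320:430],None,fx=6,fy=6,interpolation=cv2.INTER_CUBIC)
cv2.imwrite("pics/b2.png",b)
E
```

```text
t 26.05 pos [ 522.4 -187.2   73.1] yaw -18.92 tilt [-1.     0.002  0.   ] F [ 0.2  0.8 -3.1] gap 24.5 q6 -0.22
tool shift mm [ 9.5 -0.7 -0.3] turn [ 0.    0.02 -0.1 ]
```

View pics/b2.png

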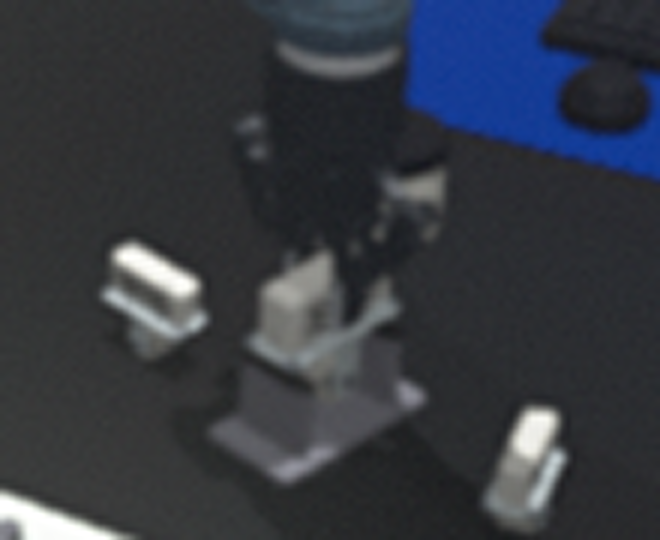

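Emit:
play_rows:
  increments: "0.003 -0.0006 0 0 0 0 0;0.002 0 0 0 0 0 0;0.002 0 0 0 0 0 0;0.001 0 0 0 0 0 0;0.001 0 0 0 0 0 0;0.0005 0 0 0 0 0 0;0 0 0 0 0 0 0;0 0 0 0 0 0 0;0 0 0 0 0 0 0;0 0 0 0 0 0 0"

```text
time: 27.1
tool_pos: [521.1, -186.5, 63.7]
orientation: [-0.575, -0.411, 0.576, -0.411]
force: [-4.6, 1.7, 5.4]
finger_gap: 24.4
```

```bash
python3 - <<'E'
from h import *
delta((521.9,-186.7,63.6),-.3302)
E
```

```text
t 27.1 pos [ 521.1 -186.5   63.7] yaw -18.91 tilt [-1.    -0.001 -0.   ] F [-4.6  1.7  5.4] gap 24.4 q6 -0.22
tool shift mm [ 0.1  0.8 -0.1] turn [ 0.01 -0.    0.05]
```

Emit:
play_rows:
  increments: "-0.0015 0 0 0 0 0 0;0 0.0006 0 0 0 0 0;0.001 0 0 0 0 0 0;0 0 0 0 0 0 0;0 0 0 0 0 0 0;0 0 0 0 0 0 0.4;0 0 0 0 0 0 0.6;0 0 0 0 0 0 0.6;0 0 0 0 0 0 0.6;0 0 0 0 0 0 0.6"
  newtons: 60

```text
time: 28.1
tool_pos: [521.8, -186.8, 63.2]
orientation: [0.575, 0.411, -0.575, 0.411]
force: [-0.1, -0.5, -0.1]
finger_gap: 51.0
```

```bash
python3 - <<'E'
from h import *
st()
E
```

```text
t 28.1 pos [ 521.8 -186.8   63.2] yaw -18.92 tilt [-1.  0.  0.] F [-0.1 -0.5 -0.1] gap 51.0 q6 -0.22
```

Retreat straight up, then look.

Emit:
play_rows:
  increments: "-0.005 0 0 0 0 0 0.6;-0.01 0 0 0 0 0 0.6;-0.02 0 0 0 0 0 0.6;-0.03 0 0 0 0 0 0.6;-0.04 0 0 0 0 0 0.6;-0.03 0 0 0 0 0 0.6;0 0 -0.04 0 0 0 0.6;0 0 -0.05 0 0 0 0.6;0 0 -0.05 0 0 0 0.6;0 0 -0.05 0 0 0 0.6"

```text
time: 29.1
tool_pos: [584.0, -5.3, 199.6]
orientation: [0.576, 0.41, -0.575, 0.411]
force: [0.8, -1.2, 0.2]
finger_gap: 51.2
```

```bash
python3 - <<'E'
from h import *
from rig import camera
import pickle
st()
s=camera("side");t=camera("top")
o=pickle.load(open("c0.pkl","rb"))
f=lambda c:cv2.resize(c["image"][160:220,340:410],(400,343),interpolation=cv2.INTER_CUBIC)
cv2.imwrite("pics/b3.png",np.hstack([f(o["side"]),f(s)]))
f=lambda c:cv2.resize(c["image"][170:290,340:460],(400,400),interpolation=cv2.INTER_CUBIC)
cv2.imwrite("pics/b3t.png",np.hstack([f(o["top"]),f(t)]))
delta((474.8,153.4,170),np.radians(-53))
delta((474.8,153.4,170),np.radians(-53),Rt(np.radians(-53)),st()[0]["tool_pos"])
E
```

```text
t 29.1 pos [584.   -5.3 199.6] yaw -18.95 tilt [-1.     0.002 -0.   ] F [ 0.8 -1.2  0.2] gap 51.2 q6 0.13
t 29.2 pos [584.4  -2.  199.4] yaw -18.54 tilt [-1.     0.001 -0.002] F [ 0.1 -0.9  0.3] gap 51.5 q6 0.13
tool shift mm [  29.4 -153.4 -112.5] turn [34.46 -0.11 -0.05]
t 29.2 pos [584.4  -2.  199.4] yaw -18.54 tilt [-1.     0.001 -0.002] F [ 0.1 -0.9  0.3] gap 51.5 q6 0.13
tool shift mm [  29.4 -190.1   -6. ] turn [0. 0. 0.]
```

View pics/b3.png

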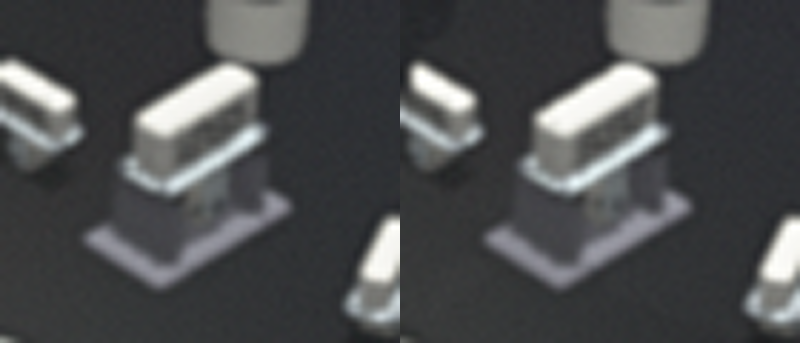

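View pics/b3t.png

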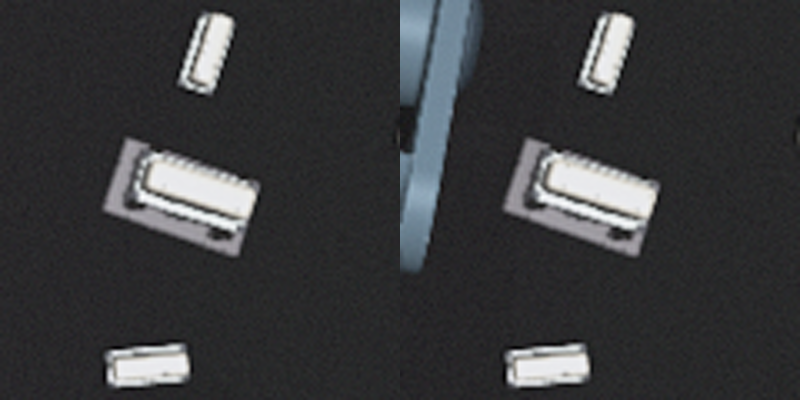

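Emit:
play_rows:
  increments: "0 0 0 6.89 0 0 0.6;0 0 0 6.89 0 0 0.6;0 0 0 6.89 0 0 0.6;0 0 0 6.89 0 0 0.6;0 0 0 6.89 0 0 0.6;0 -0.038 -0.001 0 0 0 0.6;0 -0.038 -0.001 0 0 0 0.6;0 -0.038 -0.001 0 0 0 0.6;0 -0.038 -0.001 0 0 0 0.6;0 -0.038 -0.002 0 0 0 0.6"

```text
time: 30.2
tool_pos: [474.0, 149.5, 199.1]
orientation: [0.672, 0.222, -0.671, 0.222]
force: [-0.5, 0.3, -0.2]
finger_gap: 50.8
```

Emit:
play_rows:
  increments: "0.01 0 0 0 0 0 0.6;0.02 0 0 0 0 0 0.6;0 0 0 0 0 0 0.6;0 0 0 0 0 0 0.6;0 0 0 0 0 0 0.6;0 0 0 0 0 0 0.6;0 0 0 0 0 0 0.6;0 0 0 0 0 0 0.6;0 0 0 0 0 0 0.6;0 0 0 0 0 0 0.6"

```text
time: 31.2
tool_pos: [474.8, 149.0, 168.2]
orientation: [0.671, 0.222, -0.671, 0.222]
force: [0.6, 0.1, -0.0]
finger_gap: 51.1
```

```bash
python3 - <<'E'
from h import *
from rig import camera
delta((474.8,153.4,112),np.radians(-53))
s=camera("side")
b=cv2.resize(s["image"][170:270,290:390],None,fx=6,fy=6,interpolation=cv2.INTER_CUBIC)
cv2.imwrite("pics/d1.png",b)
E
```

```text
t 31.2 pos [474.8 149.  168.2] yaw -53.37 tilt [-1. -0. -0.] F [ 0.6  0.1 -0. ] gap 51.1 q6 1.01
tool shift mm [56.2 -3.5 -2.6] turn [-0.37 -0.    0.  ]
```

View pics/d1.png

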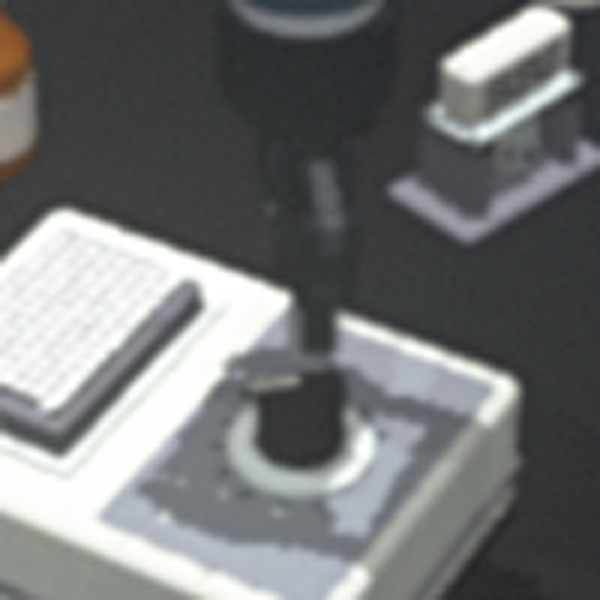

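Emit:
play_rows:
  increments: "0 -0.0035 -0.0026 -0.4 0 0 0.6;0.01 0 0 0 0 0 0.6;0.012 0 0 0 0 0 0.6;0.012 0 0 0 0 0 0.6;0.01 0 0 0 0 0 0.6;0.008 0 0 0 0 0 0.6;0.004 0 0 0 0 0 0.6;0.002 0 0 0 0 0 0.6;0 0 0 0 0 0 0.6;0 0 0 0 0 0 0.6"
  newtons: 40

```text
time: 32.25
tool_pos: [475.2, 153.4, 110.7]
orientation: [0.671, 0.224, -0.67, 0.225]
force: [0.3, 0.3, -0.0]
finger_gap: 51.0
```

```bash
python3 - <<'E'
from h import *
from rig import camera
delta((474.8,153.4,110),np.radians(-53))
s=camera("side")
b=cv2.resize(s["image"][170:270,290:390],None,fx=6,fy=6,interpolation=cv2.INTER_CUBIC)
cv2.imwrite("pics/d2.png",b)
E
```

```text
t 32.25 pos [475.2 153.4 110.7] yaw -52.97 tilt [-1.     0.    -0.001] F [ 0.3  0.3 -0. ] gap 51.0 q6 1.01
tool shift mm [ 0.7 -0.2  0.3] turn [ 0.03 -0.05 -0.03]
```

View pics/d2.png

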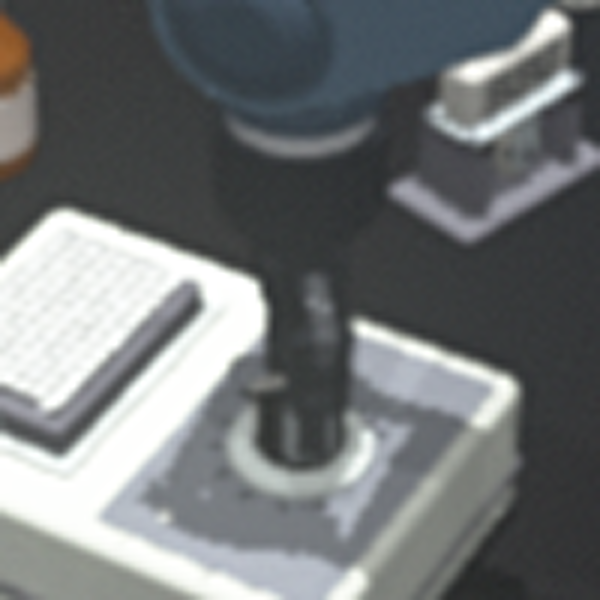

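Close on the bar.

Emit:
play_rows:
  increments: "0 0 0 0 0 0 0.3;0 0 0 0 0 0 0.3;0 0 0 0 0 0 0.15;0 0 0 0 0 0 0.1;0 0 0 0 0 0 0;0 0 0 0 0 0 0;0 0 0 0 0 0 0;0 0 0 0 0 0 0;0 0 0 0 0 0 0;0 0 0 0 0 0 0"
  newtons: 40

```text
time: 33.3
tool_pos: [474.8, 153.7, 110.5]
orientation: [-0.67, -0.225, 0.671, -0.224]
force: [-3.8, 2.1, 5.4]
finger_gap: 13.3
```

```bash
python3 - <<'E'
from h import *
s,_=st();print(s["ft_torque"],s["qpos"].round(2))
E
```

```text
t 33.3 pos [474.8 153.7 110.5] yaw -52.97 tilt [-1.    -0.001 -0.   ] F [-3.8  2.1  5.4] gap 13.3 q6 1.01
[ 0.44545464  0.63152435 -0.03548437] [0.09 0.04 2.03 0.   1.08 1.01]
```

Emit:
play_rows:
  increments: "-0.001 0 0 3 0 0 0;0 0 0 7 0 0 0;0 0 0 7.2 0 0 0;0 0 0 7.2 0 0 0;0 0 0 7.2 0 0 0;0 0 0 7.2 0 0 0;0 0 0 7.2 0 0 0;0 0 0 7.2 0 0 0;0 0 0 7 0 0 0;0 0 0 6.9 0 0 0"

```text
time: 34.3
tool_pos: [474.7, 153.3, 110.6]
orientation: [0.683, -0.185, -0.682, -0.185]
force: [-0.5, 1.8, -0.6]
finger_gap: 13.4
```

Emit:
play_rows:
  increments: "0 0 0 0 0 0 0;0 0 0 0 0 0 0;0 0 0 0 0 0 0;0 0 0 0 0 0 0;0 0 0 0 0 0 0;0 0 0 0 0 0 0;0 0 0 0 0 0 0;0 0 0 0 0 0 0;0 0 0 0 0 0 0;0 0 0 0 0 0 0"

```text
time: 35.3
tool_pos: [474.6, 153.3, 110.7]
orientation: [-0.683, 0.183, 0.683, 0.183]
force: [5.1, 1.1, -12.8]
finger_gap: 13.3
```

```bash
python3 - <<'E'
from h import *
s,_=st();print(s["ft_torque"])
E
```

```text
t 35.3 pos [474.6 153.3 110.7] yaw -120.07 tilt [-1.  0.  0.] F [  5.1   1.1 -12.8] gap 13.3 q6 2.18
[ 0.23064234 -0.82947146  0.05109453]
```

Emit:
play_rows:
  increments: "0.0008 0 0 0 0 0 0;0 0 0 0 0 0 0;0 0 0 0 0 0 0.1;0 0 0 0 0 0 0.3;0 0 0 0 0 0 0.5;0 0 0 0 0 0 0.5;0 0 0 0 0 0 0.5;0 0 0 0 0 0 0.5;0 0 0 0 0 0 0.5;0 0 0 0 0 0 0.5"

```text
time: 36.3
tool_pos: [474.8, 153.4, 110.4]
orientation: [0.683, -0.183, -0.683, -0.183]
force: [-0.6, -0.3, -0.1]
finger_gap: 42.7
```

Emit:
play_rows:
  increments: "-0.005 0 0 0 0 0 0.5;-0.01 0 0 0 0 0 0.5;-0.02 0 0 0 0 0 0.5;-0.04 0 0 0 0 0 0.5;-0.04 0 0 0 0 0 0.5;0 -0.04 0.03 0 0 0 0.5;0 -0.04 0.03 0 0 0 0.5;0 -0.04 0.03 0 0 0 0.5;0 0 0 0 0 0 0.5;0 0 0 0 0 0 0.5"

```text
time: 37.3
tool_pos: [456.8, 303.2, 226.1]
orientation: [0.683, -0.183, -0.683, -0.183]
force: [-0.1, -0.6, -0.2]
finger_gap: 42.7
```

```bash
python3 - <<'E'
from h import *
from rig import camera
st();t=camera("top");s=camera("side")
for n,c in(("t",t),("s",s)):cv2.imwrite(f"pics/e1{n}.png",c["image"])
E
```

```text
t 37.3 pos [456.8 303.2 226.1] yaw -119.93 tilt [-1.    -0.    -0.001] F [-0.1 -0.6 -0.2] gap 42.7 q6 2.47
```

View pics/e1t.png

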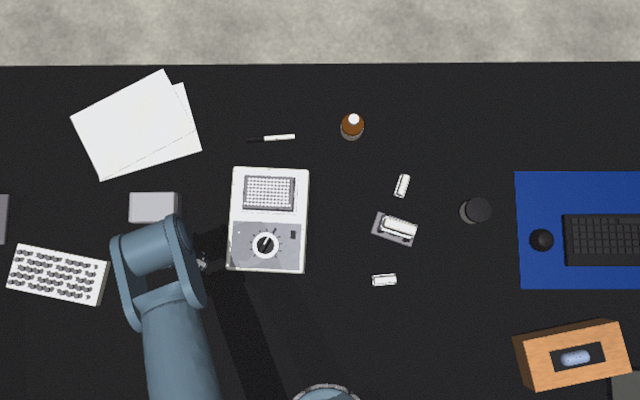

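View pics/e1s.png

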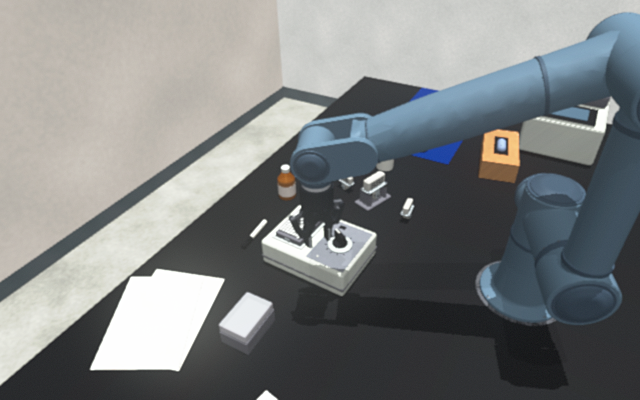

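```bash
python3 - <<'E'
from h import *
import pickle
C=pickle.load(open("c0.pkl","rb"));c=dict(C["top"]);c["image"]=cv2.imread("pics/e1t.png")
x,y=474.8,153.4
im=cv2.resize(c["image"],None,fx=12,fy=12,interpolation=cv2.INTER_CUBIC)
cv2.imwrite("pics/e2.png",im[222*12:268*12,240*12:292*12])
model=[("poly",circ(0,0,34.5,91),240)]+cyl(0,0,22,91,104,75,30)+box(0,0,42,14,104,134,75,30)+[("poly",rect(-13,0,16,4,134.5),235)]
for g in (2.4,2.6,2.8):
  f=fit(c,model,(x,y,g),(252,232,278,256),240,(3,3,.15));print(f,np.degrees(f[0][2])-180)
E
```

```text
(array([474.65408928, 153.61943654,   2.60673272]), np.float64(0.8689886951902824)) -30.645216702765737
(array([474.46139331, 153.43222184,   2.64958174]), np.float64(0.8688554564895459)) -28.190148937790184
(array([474.4301411 , 153.24123452,   2.66239906]), np.float64(0.8693438937696596)) -27.45577070686946
```

View pics/e2.png

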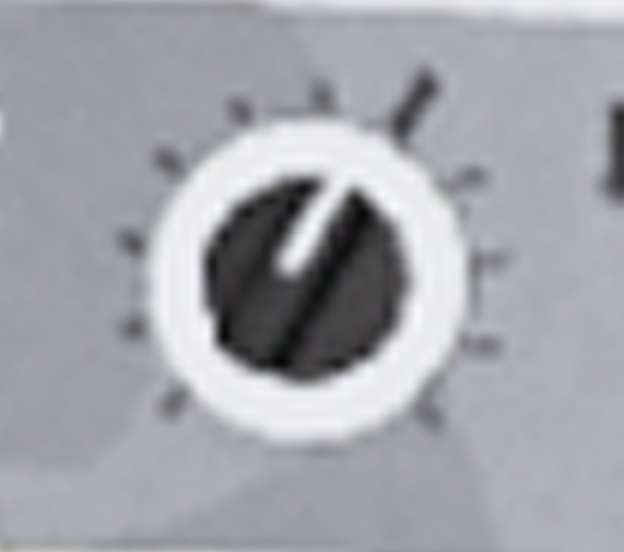

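```bash
python3 - <<'E'
from h import *
from rig import job
s,_=st();print(abs(s["joint_velocities"]).max())
print(job.close_job())
E
```

```text
t 37.4 pos [457.2 301.7 225.8] yaw -120.11 tilt [-1. -0. -0.] F [ 0.8  0.6 -0.2] gap 42.9 q6 2.47
0.020550706935304672
the job is handed in; nothing more can be done
None
```

I rolled the front cap strip home, put the roller back on its rest, and turned the dial to the long mark. I handed the job in at 37.4 s of the 64 s allowed; it reports no verdict.

- **Cap strip:** I made three passes along the row, with about 11 to 19 N on the roller. The last pass was offset 8 mm towards the dial so the load fell mostly on the new strip. The roller bottomed out at the same height along the whole row (gripper tip at 167.3 to 167.4 mm, expected 167.6 mm). The side picture shows the strip level with the rows behind. I could not read the caps' depths directly.
- **Roller:** It was released at its starting pose, within about half a millimetre. Before and after pictures from both cameras look the same.
- **Dial:** I turned it 67 degrees clockwise. From the gripper's angle the pointer stands at -30.1 degrees, and the long mark measured -30.0 degrees. Fitting the pointer in the picture was less exact, giving -27.5 to -30.6 degrees depending on where the fit started.
- **Rest of the bench:** The last overview picture shows the other items where they were, and the gripper touching nothing.

One check disagreed: the side-camera fits for the rack and dial failed, and the one for the stand was about 5 mm off. I used the top-camera positions instead, and the contact heights and grips bore them out.

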